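# Gauge two fuse holders, record each and pack the fuses

## Task

Stand the flat gauge blade in the jaw gap of the long fuse holder, all the way down until its handle sits on the jaws, and with it standing there press the recorder's plunger down to its stop; then do the same with the short holder and put the gauge back fully down in its wooden stand. Pack every fuse from the bench upright into the dark wooden crate, one per cell, setting each down gently instead of dropping it. Do not force the jaws, and leave everything else on the bench where it is.

Things in the scene. Friction and masses are not known exactly. Their poses are not given: they have to be found in the camera images.
- gauge: blade gauge, 105 mm tall: steel blade 36 mm wide (x), 5 mm thick (y), pointing down, its lowest 45 mm free below a grey plastic handle block 44 mm (x) by 36 mm (y) by 60 mm tall; the underside of the handle is the shoulder. Origin at the centre of the blade's lower end, z up along the blade. It starts standing in the stand; 160 g
- stand_mouth (a point): centre of the slot in the top face of the gauge's fixed wooden stand, a block 80 (x) by 70 (y) by 55 mm tall; slot 42 mm long (x), 12 mm wide (y), 49 mm deep. With the gauge fully down its handle rests on this face and its origin is 45 mm below this point
- holder_long: fixed fuse holder with the long black base, 130 (x) by 64 (y) by 20 mm, with two upright bolts (to 46 mm) 45 mm either side of the centre along x; jaws in the middle; origin at the centre of its underside
- gap_long (a point): centre of the mouth of the long holder's jaw gap, level with the flat jaw tops, 70 mm above the bench. Gap 8 mm wide (y), jaws 30 mm long (x), open at both x ends, mouth flared to about 20 mm in its top 12 mm, jaws with cheeks 36 mm over all (y). The blade lies along x. Fully down the handle rests on the jaw tops and the gauge's origin is 45 mm below this point
- holder_short: fixed fuse holder with the short square black base, 64 by 64 by 20 mm, no bolts; the same jaws in the middle; origin at the centre of its underside
- gap_short (a point): centre of the mouth of the short holder's jaw gap, 70 mm above the bench; jaws and gap as for the long holder
- plunger_top (a point): top centre of the black mushroom plunger head (40 mm in diameter) on the fixed grey recorder box (80 by 80 by 60 mm tall, plunger over its middle), 106 mm above the bench when up; moves with the head
- plunger (a joint): how far the spring plunger is pressed down: 0 up, 0.018 m at its stop; 3 N to start, about 8 N at the stop; springs back by itself
- crate: fixed dark wooden crate, 152 by 152 mm, 34 mm tall, walls and floor 5 mm, divided into 2 by 2 cells; origin at the centre of its underside
- cell0 (a point): floor centre of one of the four cells of the crate; each cell is 68 mm square inside with walls rising 29 mm above this floor; x and y run along the crate's sides
- cell1 (a point): floor centre of one of the four cells of the crate; each cell is 68 mm square inside with walls rising 29 mm above this floor; x and y run along the crate's sides
- cell2 (a point): floor centre of one of the four cells of the crate; each cell is 68 mm square inside with walls rising 29 mm above this floor; x and y run along the crate's sides
- cell3 (a point): floor centre of one of the four cells of the crate; each cell is 68 mm square inside with walls rising 29 mm above this floor; x and y run along the crate's sides
- fuse0: white ceramic cartridge fuse with metal caps on both ends, cylinder 50 mm in diameter, 70 mm tall, heavy at the foot, standing upright; origin at the centre of its underside, z along its axis. Two to four fuses are on the bench; absent ones read None
- fuse1: white ceramic cartridge fuse with metal caps on both ends, cylinder 50 mm in diameter, 70 mm tall, heavy at the foot, standing upright; origin at the centre of its underside, z along its axis. Two to four fuses are on the bench; absent ones read None
- fuse2: white ceramic cartridge fuse with metal caps on both ends, cylinder 50 mm in diameter, 70 mm tall, heavy at the foot, standing upright; origin at the centre of its underside, z along its axis. Two to four fuses are on the bench; absent ones read None
- fuse3: white ceramic cartridge fuse with metal caps on both ends, cylinder 50 mm in diameter, 70 mm tall, heavy at the foot, standing upright; origin at the centre of its underside, z along its axis. Two to four fuses are on the bench; absent ones read None
- end_cap: bystander: nickel end cap, 30 mm in diameter, 24 mm tall; origin under its centre
- cover: bystander: green nylon cover, 85 by 55 by 34 mm; origin under its centre
- wrench: bystander: steel wrench lying flat at the far side
- driver: bystander: screwdriver lying flat close to the robot
- mug: bystander: mug, 80 mm in diameter, 90 mm tall; origin under its centre
- jar: bystander: amber jar with a black lid, 64 mm in diameter, 85 mm tall; origin under its centre
Things that resemble listed ones, but are neither listed nor needed, are in the scene too. What is shaped like the holder_short but purple or yellow is not meant. What is shaped like the fuse2 but purple is not meant.

How it is judged:
On the way, in this order (a step that is already met when the one before it is completed fails the run):
1. the gauge stands fully down in the jaw gap of the long holder (z of gauge in the frame of gap_long below -0.042 m and horizontal distance between gauge and gap_long below 0.01 m and angle between gauge's own z axis and vertical below 0.08 rad), for 0.2 s.
2. the plunger is pressed to its stop while the gauge stands in the long holder (all of step 1 and value of joint plunger above 0.0155 m), for 0.1 s.
3. the gauge stands fully down in the jaw gap of the short holder (z of gauge in the frame of gap_short below -0.042 m and horizontal distance between gauge and gap_short below 0.01 m and angle between gauge's own z axis and vertical below 0.08 rad), for 0.2 s.
4. the plunger is pressed to its stop while the gauge stands in the short holder (all of step 3 and value of joint plunger above 0.0155 m), for 0.1 s.
5. the gauge is back, fully down in its stand (z of gauge in the frame of stand_mouth below -0.042 m and horizontal distance between gauge and stand_mouth below 0.012 m and angle between gauge's own z axis and vertical below 0.08 rad), for 0.2 s.
At the end, for the whole second after the job is handed in: Gauge in its stand, within 3 mm of fully down and 12 mm of the slot centre; plunger up (within 3 mm); every fuse present upright (0.1 rad), still and released on a crate cell's floor (22 mm from its centre, 6 mm in height), one per cell (all of step 5 and linear speed of each of gauge, fuse0, fuse1, fuse2, fuse3 below 0.03 m/s and value of joint plunger below 0.003 m and ((horizontal distance between fuse0 and cell0 below 0.022 m and z of fuse0 in the frame of cell0 below 0.006 m) or (horizontal distance between fuse0 and cell1 below 0.022 m and z of fuse0 in the frame of cell1 below 0.006 m) or (horizontal distance between fuse0 and cell2 below 0.022 m and z of fuse0 in the frame of cell2 below 0.006 m) or (horizontal distance between fuse0 and cell3 below 0.022 m and z of fuse0 in the frame of cell3 below 0.006 m)) and angle between each of fuse0, fuse1, fuse2, fuse3's own z axis and vertical below 0.1 rad and ((horizontal distance between fuse1 and cell0 below 0.022 m and z of fuse1 in the frame of cell0 below 0.006 m) or (horizontal distance between fuse1 and cell1 below 0.022 m and z of fuse1 in the frame of cell1 below 0.006 m) or (horizontal distance between fuse1 and cell2 below 0.022 m and z of fuse1 in the frame of cell2 below 0.006 m) or (horizontal distance between fuse1 and cell3 below 0.022 m and z of fuse1 in the frame of cell3 below 0.006 m)) and ((horizontal distance between fuse2 and cell0 below 0.022 m and z of fuse2 in the frame of cell0 below 0.006 m) or (horizontal distance between fuse2 and cell1 below 0.022 m and z of fuse2 in the frame of cell1 below 0.006 m) or (horizontal distance between fuse2 and cell2 below 0.022 m and z of fuse2 in the frame of cell2 below 0.006 m) or (horizontal distance between fuse2 and cell3 below 0.022 m and z of fuse2 in the frame of cell3 below 0.006 m)) and ((horizontal distance between fuse3 and cell0 below 0.022 m and z of fuse3 in the frame of cell0 below 0.006 m) or (horizontal distance between fuse3 and cell1 below 0.022 m and z of fuse3 in the frame of cell1 below 0.006 m) or (horizontal distance between fuse3 and cell2 below 0.022 m and z of fuse3 in the frame of cell2 below 0.006 m) or (horizontal distance between fuse3 and cell3 below 0.022 m and z of fuse3 in the frame of cell3 below 0.006 m))); the robot touches nothing.
It fails at once if another thing on the bench was moved more than 3 cm (distance of any of end_cap, cover, wrench, driver, mug, jar from where it was at the start of the episode above 0.03 m).
It fails at once if the jaws were forced (over 50 N) (contact force between gauge and holder_long above 50 N or contact force between gauge and holder_short above 50 N).
It fails at once if a fuse was dropped or rammed into the crate (over 60 N) (contact force between any of fuse0, fuse1, fuse2, fuse3 and crate above 60 N).
Of fuse0, fuse1, fuse2, fuse3 only 2 to 4 are there at a start; the rules pass over those that are not, and their reading is None.
At some moment in a run one of fuse0, fuse1, fuse2, fuse3 may be knocked a few centimetres aside while the robot is not near it.
It also fails if it takes over 210 s, if anything falls off the work surface, if the arm or the gripper's body presses on something with over 40 N, if the wrist force passes 120 N, or if a joint passes its speed limit or range.

## Robot

A 6-joint arm with a two-finger parallel gripper is mounted at the origin on the work surface. World frame = base frame: x ahead of the robot, y to its left, z up, the work surface at z = 0. Lengths are in m, angles in rad, forces in N, time in s.
With the tool pointing down it reaches from about 0.325 to 0.775 m from the base axis. Payload 9.3 kg.
Tool frame: the origin (TCP) lies on the centre line of the jaws, within the pads' length; the fingertips stand env.tips_ahead ahead of it and the grasp point (between the pads) is the TCP (env.tips_ahead is the distance from the TCP to the fingertips, in m); z points along the fingers, y is the line along which they close (so a half turn about z gives the same grasp; the last joint's range is limited). The gripper opens to 85 mm and grips with 20 to 120 N. Pads are 22 mm wide; open, the fingers measure 114 mm over their backs; the gripper's body (76 mm by 85 mm) begins 54 mm behind the grasp point. The pads swing forward as they close: fully open they stand 13 mm farther back than shut.
Start: joints at [-1.38, 0.259, 0.021, 1.334, 0, 1.418], TCP at [0.185, -0.518, 0.23] pointing down, gripper open.
Joint ranges: [-3.04, 3.04], [-0.91, 1.82], [-1.04, 1.36], [-1.92, 1.95], [-1.52, 1.45], [-3.14, 3.14]. Speed limits (rad/s): [2.22, 2.22, 2.79, 3.14, 3.14, 3.14].

## Interface

Orientations are given as a rotation vector (axis times angle).
In Python, from plant import env gives the robot as it stands.
- The arm moves only by the tool jog_arm, never from a script. Its argument "series" is a list that holds one entry, the list of rows, each a list of 7 numbers: the shift along the world's x, y, z in units of 1000 mm (1.0 is 1000 mm), then the turn, a rotation vector about the world's x, y, z in units of pi/2 rad (1.0 is pi/2 rad), then the closure, from -1 (fully open) to 1 (shut). A call has exactly 8 rows; each row is the pose to reach, as a shift and turn from the pose commanded when the call began; what a row does not reach only later rows make up. A row lasts 1/8 s, in which the tool goes at most 62.5 mm and 10.7 degrees, less where a joint would pass 70% of its speed; a pose out of reach is approached as far as the arm can. A call with a number of a shift or a turn outside -1 to 1 is refused whole. A call with a gripper value outside its range is refused whole. The fingers move at their own pace and stop on an object; the grip force is fixed at half the most. Time passes only in rows, so rows that repeat a pose let the fingers close, or fill a call up. It gives the time, the measured TCP pose, the force, the opening and the grip force at its end, in the units of the state.
- env.get_state(): the state, without advancing time (a new reading comes with each control period).
- env.snapshot(name): name is "scene" or "top" or "wrist"; returns the picture (384x512x3 uint8, red, green, blue); there is no depth.
- env.calibration(name): a dict with "vfov" (degrees; the focal length in pixels is half the picture's height over the tangent of half this angle, whatever the lens; pixels are square), "cx", "cy" (the principal point, pixels), "rvec" (rotation vector, rad) and "tvec" (3), from world to camera coordinates, as OpenCV has them; the wrist camera has in their place "T_tool_cam" (4x4, takes a point from camera to tool coordinates, whose origin is the TCP and whose axes are the flange's). Camera axes: x right, y down, z forward; pixel columns grow to the right and rows downward; lengths in m; the calibration is good to about 2 mm. A picture is of the moment at which its call begins: read the wrist's pose just before it. calibration takes no time and is no camera call.
- env.finish_job(): hands the job in; it is judged then, once.
The state is a dict: "time_s": time; "qpos": joint angles; "qd": joint speeds; "joint_efforts": joint torques, N m; "tcp_pos": TCP position; "ee_rot": TCP orientation; "force": force on the tool from outside, world axes, zero at the start; "moment": the same for the moment, N m; "gripper_width": opening from 0.0 (shut) to 1.0 (fully open); "gripper_force": force on a finger pad.
Only numpy, scipy, OpenCV 4.12 (cv2) and the standard library are available. Lean on these libraries where they do the work, as an engineer would, in place of code of your own. Each camera call takes 0.05 s, during which the arm holds its last target. There are 200 camera calls.

## Working session

There is one attempt and no reset: what is moved stays moved. The work goes in short steps, Python scripts to look and compute and a tool call to move; the robot and the scene stay as the last step left them, time stands still between calls to the robot, and variables do not carry over. Pictures are saved under pics/ and viewed, at most 14 in all, crops included, and the job is handed in when it is done.

Besides the shell and the picture viewer there is one more tool, called after "Request:" as name(argument=value, ...) on one line, values as JSON. jog_arm: Moves the arm, as the interface text tells. Shifts and turns lie within -1 to 1; 1 stands for 1000 mm of shift or pi/2 rad of turn. Its arguments: {"type":"object","properties":{"series":{"type":"array","items":{"type":"array","items":{"type":"array","items":{"type":"number"}}}}},"required":["series"]}

```bash
mkdir -p pics; ls; cat > h.py <<'E'
import numpy as np, cv2
from scipy.spatial.transform import Rotation as R
from plant import env
def cam(name, st=None):
    c=env.calibration(name); f=192/np.tan(np.radians(c["vfov"])/2)
    K=np.array([[f,0,c["cx"]],[0,f,c["cy"]],[0,0,1]])
    if "rvec" in c:
        Rw=cv2.Rodrigues(np.array(c["rvec"],float))[0]; t=np.array(c["tvec"],float)
        return K,Rw,t
    st=st or env.get_state()
    T=np.eye(4); T[:3,:3]=R.from_rotvec(st["ee_rot"]).as_matrix(); T[:3,3]=st["tcp_pos"]
    W=np.linalg.inv(T@np.array(c["T_tool_cam"])); return K,W[:3,:3],W[:3,3]
def ray(C,uv,z):
    K,Rw,t=C; d=Rw.T@np.linalg.inv(K)@np.array([uv[0],uv[1],1.]); o=-Rw.T@t
    return o+d*(z-o[2])/d[2]
def proj(C,p):
    K,Rw,t=C; q=K@(Rw@np.array(p)+t); return q[:2]/q[2]
def snap(name,fn):
    C=cam(name); im=env.snapshot(name); cv2.imwrite("pics/"+fn,im[:,:,::-1]); return C,im
E
python3 - <<'E'
from h import *
for n in("top","scene"):
    C,im=snap(n,n+"0.png"); print(n,env.calibration(n))
    print(-C[1].T@C[2])
C,im=snap("wrist","wrist0.png"); print(env.calibration("wrist"))
print(env.get_state(), env.tips_ahead)
t=cv2.imread("pics/top0.png"); cv2.imwrite("pics/top0b.png",cv2.resize(t,(800,600),interpolation=cv2.INTER_CUBIC))
E
```

```text
pics
top {'vfov': 50.53270444120156, 'cx': 255.41391864747027, 'cy': 196.92478275671849, 'rvec': array([ 2.1596899 , -2.14460126,  0.10030139]), 'tvec': array([-0.03371303,  0.5447128 ,  1.43301244])}
[ 0.37754463 -0.06199258  1.48492094]
scene {'vfov': 57.05500929480447, 'cx': 259.68098511948415, 'cy': 183.7166144217998, 'rvec': array([ 1.10334362,  2.54934608, -0.81270251]), 'tvec': array([ 0.39729057, -0.25254908,  1.35635393])}
[0.99953841 0.38515426 0.95597908]
{'vfov': 61.55839504988812, 'cx': 257.07611181792964, 'cy': 188.43167059931292, 'T_tool_cam': array([[-6.91109524e-04, -9.52758842e-01, -3.03727036e-01,
         7.89198003e-02],
       [ 9.99999756e-01, -6.27149236e-04, -3.08129883e-04,
         5.32387462e-05],
       [ 1.03091292e-04, -3.03727174e-01,  9.52759042e-01,
        -1.43638966e-01],
       [ 0.00000000e+00,  0.00000000e+00,  0.00000000e+00,
         1.00000000e+00]])}
{'time_s': 0.15, 'qpos': array([-1.37958339e+00,  2.59064482e-01,  2.09493671e-02,  1.33367022e+00,
       -2.15467114e-06,  1.41820068e+00]), 'qd': array([ 0.00106662, -0.00151891,  0.00276865,  0.00033207,  0.00108509,
        0.00020264]), 'joint_efforts': array([ 4.22751065e-03, -5.55969822e+01,  3.44662070e+01,  1.13295531e-02,
       -1.44494093e-04,  1.03092276e-05]), 'tcp_pos': array([ 0.18535061, -0.51761747,  0.22910939]), 'ee_rot': array([-3.09431391e+00, -5.37228187e-01,  3.33681487e-05]), 'force': array([ 0.38128926, -0.21236796, -0.15104335]), 'moment': array([ 0.03275984, -0.07488268, -0.02304799]), 'gripper_force': 0.0, 'gripper_width': 0.9989215709823717} 0.019
```

View pics/top0b.png

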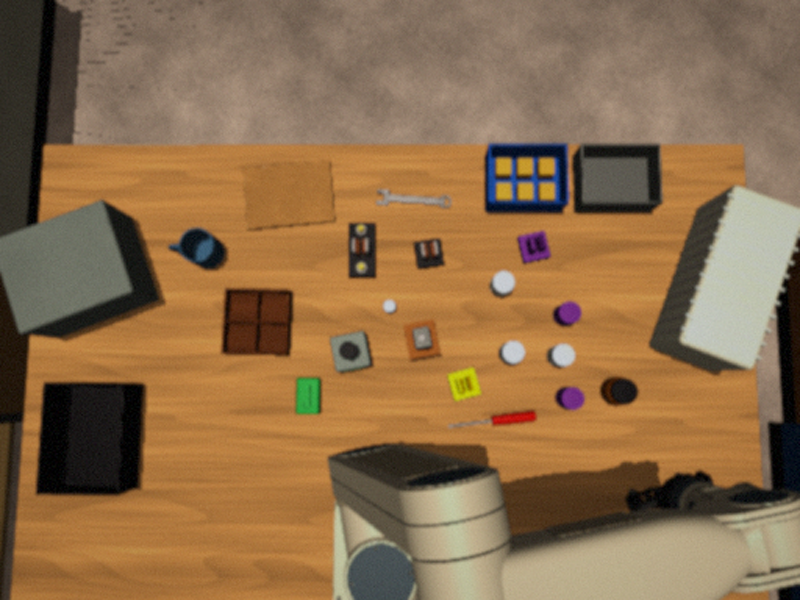

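View pics/scene0.png

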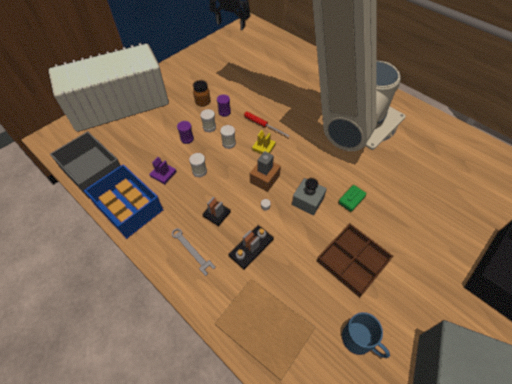

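The top view (800x600) shows three white fuses at (503,283), (513,352) and (562,355). The other things I need are the long holder (362,249), short holder (430,252), stand and gauge (423,340), recorder (350,351) and crate (258,321). Next are coarse positions.

```bash
python3 - <<'E'
from h import *
C=cam("top")
s=512/800
for n,u,v,z in [("fA",503,281,.07),("fB",513,350,.07),("fC",562,353,.07),("long",362,248,.07),("short",430,250,.07),("gaugetop",423,336,.115),("plunger",348,351,.106),("crate",258,321,.03),("endcap",389,306,.024),("yellow",465,384,.05),("cover",308,395,.03),("jar",622,390,.08),("pA",569,312,.07),("pB",571,397,.07),("mug",203,247,.09),("wr",413,199,0.01),("drv",495,420,.02)]:
    p=ray(C,(u*s,v*s),z); print(n,p.round(3),round(np.hypot(p[0],p[1]),3))
E
```

```text
fA [ 0.602 -0.264  0.07 ] 0.657
fB [ 0.448 -0.284  0.07 ] 0.53
fC [ 0.442 -0.392  0.07 ] 0.59
long [0.676 0.055 0.07 ] 0.678
short [ 0.672 -0.1    0.07 ] 0.68
gaugetop [ 0.474 -0.084  0.115] 0.481
plunger [0.441 0.079 0.106] 0.448
crate [0.512 0.296 0.03 ] 0.592
endcap [ 0.55  -0.006  0.024] 0.55
yellow [ 0.372 -0.179  0.05 ] 0.413
cover [0.344 0.176 0.03 ] 0.386
jar [ 0.362 -0.518  0.08 ] 0.632
pA [ 0.533 -0.409  0.07 ] 0.672
pB [ 0.345 -0.409  0.07 ] 0.536
mug [0.673 0.411 0.09 ] 0.789
wr [ 0.808 -0.06   0.01 ] 0.81
drv [ 0.291 -0.249  0.02 ] 0.383
```

Request:
jog_arm(series=[[[0.03,0.05,0.05,0,0,0.11,-1],[0.06,0.11,0.06,0,0,0.23,-1],[0.09,0.16,0.07,0,0,0.35,-1],[0.13,0.22,0.07,0,0,0.47,-1],[0.16,0.27,0.07,0,0,0.59,-1],[0.19,0.33,0.07,0,0,0.71,-1],[0.23,0.38,0.07,0,0,0.83,-1],[0.26,0.43,0.07,0,0,0.95,-1]]])

```text
time_s: 1.15
tcp_pos: [0.4349, -0.1037, 0.2996]
ee_rot: [1.909, 2.494, 0.0]
force: [1.2, -1.0, 0.6]
gripper_width: 0.998
gripper_force: 0.0
```

Request:
jog_arm(series=[[[0,0,0,0,0,0.11,-1],[0.01,0,0,0,0,0.23,-1],[0.02,0,0,0,0,0.35,-1],[0.02,0,0,0,0,0.47,-1],[0.02,0,0,0,0,0.59,-1],[0.02,0,0,0,0,0.71,-1],[0.02,0,0,0,0,0.83,-1],[0.02,0,0,0,0,0.83,-1]]])

```text
time_s: 2.15
tcp_pos: [0.454, -0.1055, 0.2994]
ee_rot: [-0.015, -3.141, -0.0]
force: [-0.1, 0.3, 0.5]
gripper_width: 1.0
gripper_force: 0.0
```

```bash
python3 - <<'E'
from h import *
st=env.get_state(); print(st["tcp_pos"],st["ee_rot"],st["qpos"])
C,im=snap("wrist","w1.png")
E
```

```text
[ 0.45402631 -0.10551907  0.29939992] [-1.53232177e-02 -3.14117291e+00 -3.09893586e-04] [-4.08699832e-01  1.01958247e-01 -6.78241766e-04  1.46858896e+00
  3.11987718e-05 -3.98943550e-01]
```

View pics/w1.png

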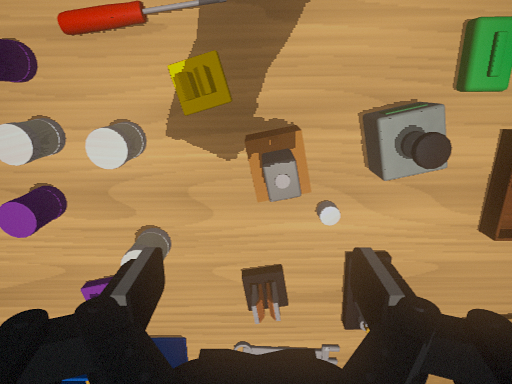

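This wrist view (right = +y, down = +x) shows the gauge handle top at (282,178), the recorder plunger at (432,151) and the short holder's jaws near (265,300). I'll look at the holders and the crate next.

Request:
jog_arm(series=[[[0.05,0.02,0,0,0,0,-1],[0.1,0.05,0,0,0,0,-1],[0.15,0.07,0,0,0,0,-1],[0.18,0.08,0,0,0,0,-1],[0.19,0.085,0,0,0,0,-1],[0.19,0.085,0,0,0,0,-1],[0.19,0.085,0,0,0,0,-1],[0.19,0.085,0,0,0,0,-1]]])

```text
time_s: 3.2
tcp_pos: [0.6433, -0.0211, 0.3004]
ee_rot: [0.016, 3.141, -0.0]
force: [-0.3, 0.8, 0.7]
gripper_width: 1.003
gripper_force: 0.0
```

```bash
python3 - <<'E'
from h import *
import pickle
st=env.get_state(); print(st["tcp_pos"],st["ee_rot"])
C,im=snap("wrist","w2.png"); pickle.dump(C,open("w2.pkl","wb"))
E
```

```text
[ 0.64331753 -0.02106741  0.3004484 ] [ 1.56174973e-02  3.14063713e+00 -3.73217020e-04]
```

Request:
jog_arm(series=[[[-0.04,0.05,0,0,0,0,-1],[-0.08,0.1,0,0,0,0,-1],[-0.12,0.15,0,0,0,0,-1],[-0.15,0.19,0,0,0,0,-1],[-0.16,0.21,0,0,0,0,-1],[-0.16,0.21,0,0,0,0,-1],[-0.16,0.21,0,0,0,0,-1],[-0.16,0.21,0,0,0,0,-1]]])

```text
time_s: 4.25
tcp_pos: [0.4846, 0.1885, 0.2995]
ee_rot: [-0.016, -3.141, 0.0]
force: [0.7, -0.1, 0.2]
gripper_width: 1.001
gripper_force: 0.0
```

```bash
python3 - <<'E'
from h import *
import pickle
st=env.get_state(); print(st["tcp_pos"],st["ee_rot"])
C,im=snap("wrist","w3.png"); pickle.dump(C,open("w3.pkl","wb"))
a=cv2.imread("pics/w1.png")[110:220,230:330]; b=cv2.imread("pics/w2.png")
cv2.imwrite("pics/w1c.png",cv2.resize(a,None,fx=5,fy=5,interpolation=cv2.INTER_NEAREST))
cv2.imwrite("pics/w2c.png",cv2.resize(b[60:300,90:450],None,fx=2.2,fy=2.2,interpolation=cv2.INTER_NEAREST))
E
```

```text
[0.48459543 0.18854213 0.29946348] [-1.59839619e-02 -3.14143143e+00  2.62480766e-04]
```

View pics/w2c.png

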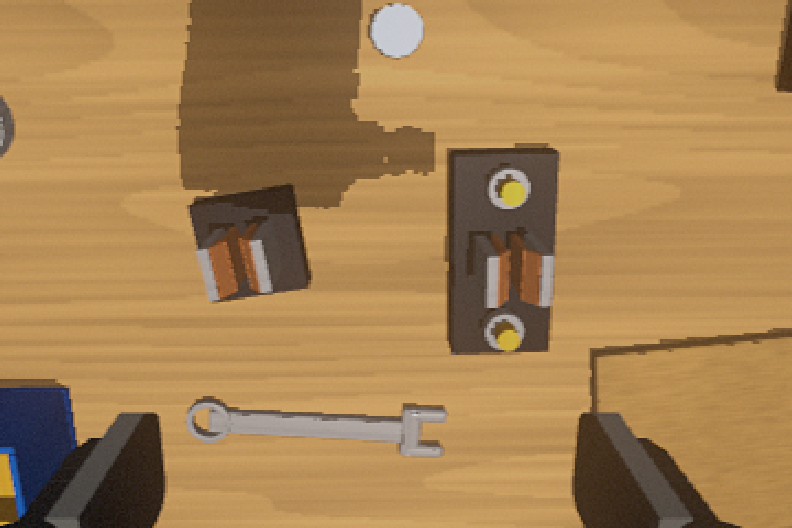

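View pics/w3.png

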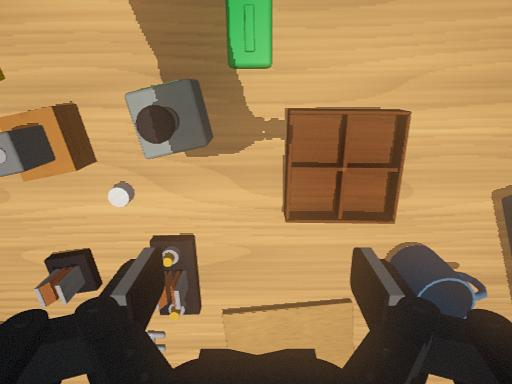

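View pics/w1c.png

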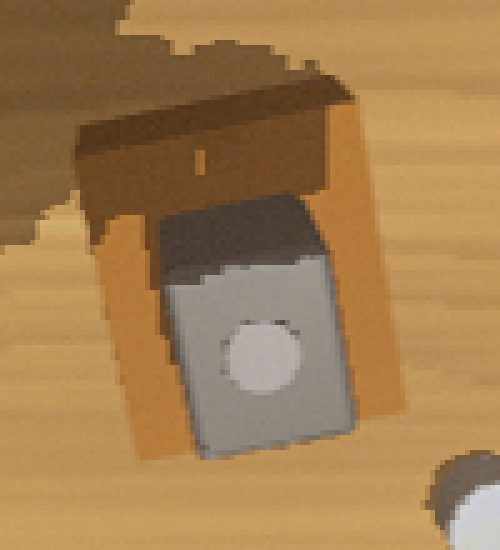

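Jaw tops show as grey strip pairs in the w2 crop: short at (210,275)/(262,265), long at (492,282)/(546,280). In the gauge crop, the handle-top corners are at about (165,285), (328,255), (355,430) and (208,458). In w3, the crate corners are (286,109), (409,112), (396,221) and (286,220), and the plunger is at (157,124).

```bash
cat >> h.py <<'E'
import pickle
def blobs(im,box,smax,vmin,amin=25,vmax=256):
    x0,y0,x1,y1=box; hsv=cv2.cvtColor(im[y0:y1,x0:x1],cv2.COLOR_BGR2HSV)
    m=((hsv[...,1]<smax)&(hsv[...,2]>=vmin)&(hsv[...,2]<vmax)).astype(np.uint8)
    n,l,s,c=cv2.connectedComponentsWithStats(m,connectivity=4); out=[]
    for i in range(1,n):
        if s[i,4]>=amin:
            cn=max(cv2.findContours((l==i).astype(np.uint8),0,1)[0],key=len)
            out.append((c[i]+[x0,y0],s[i,4],cv2.boxPoints(cv2.minAreaRect(cn))+[x0,y0],cn.reshape(-1,2)+[x0,y0]))
    return out
def rect(C,pts,z):
    P=np.array([ray(C,p,z)[:2] for p in pts],np.float32); (c,wh,a)=cv2.minAreaRect(P); return np.array(c),np.array(wh),a
E
python3 - <<'E'
from h import *
w2=cv2.imread("pics/w2.png"); C2=pickle.load(open("w2.pkl","rb"))
for box in [(170,150,232,200),(290,160,350,205)]:
    for c,a,b,cn in blobs(w2,box,40,110): print("jaw",c.round(1),a,ray(C2,c,.07).round(4),*[x.round(4) if hasattr(x,'round') else x for x in rect(C2,cn,.07)])
w1=cv2.imread("pics/w1.png")
# pose of w1
T=np.eye(4);T[:3,:3]=R.from_rotvec([-1.53232177e-02,-3.14117291,-3.09893586e-04]).as_matrix();T[:3,3]=[0.45402631,-0.10551907,0.29939992]
c=env.calibration("wrist");W=np.linalg.inv(T@np.array(c["T_tool_cam"]));K=cam("wrist")[0];C1=(K,W[:3,:3],W[:3,3]);pickle.dump(C1,open("w1.pkl","wb"))
for c,a,b,cn in blobs(w1,(255,150,310,210),60,110): print("handle",c.round(1),a,ray(C1,c,.115).round(4),*[x.round(4) if hasattr(x,'round') else x for x in rect(C1,cn,.115)])
w3=cv2.imread("pics/w3.png");C3=pickle.load(open("w3.pkl","rb"))
print("crate",[ray(C3,p,.034)[:2].round(3) for p in [(286,109),(409,112),(396,221),(286,220)]],rect(C3,[(286,109),(409,112),(396,221),(286,220)],.034))
for c,a,b,cn in blobs(w3,(125,85,205,160),256,0,60,75): print("pl",c.round(1),a,ray(C3,c,.106).round(4),rect(C3,cn,.106))
E
```

```text
jaw [208.5 180.2] 118 [ 0.675  -0.0798  0.07  ] [ 0.6755 -0.0798] [0.0299 0.0062] 9.03494644165039
jaw [184.2 184.4] 106 [ 0.68   -0.1096  0.07  ] [ 0.6802 -0.1095] [0.0299 0.0051] 8.942978858947754
jaw [312.9 187.3] 114 [0.6853 0.0467 0.07  ] [0.6859 0.0469] [0.0296 0.0049] 2.305959701538086
jaw [337.7 186.9] 112 [0.6853 0.0769 0.07  ] [0.6861 0.0769] [0.0294 0.0059] 0.2081744372844696
handle [282.1 180.7] 1140 [ 0.4736 -0.0789  0.115 ] [ 0.4735 -0.079 ] [0.041  0.0337] 10.636367797851562
crate [array([0.436, 0.225]), array([0.441, 0.377]), array([0.587, 0.379]), array([0.584, 0.228])] (array([0.51157099, 0.30200338]), array([0.15692593, 0.14845727]), 88.81562805175781)
pl [199.1 101.7] 247 [0.4227 0.1309 0.106 ] (array([0.42513293, 0.13165054]), array([0.03958498, 0.00725612]), 12.304471015930176)
pl [162.8 121.7] 763 [0.4422 0.0923 0.106 ] (array([0.44168419, 0.09398955]), array([0.03795054, 0.02992545]), 16.33849334716797)
```

```bash
python3 - <<'E'
from h import *
w1,w2,w3=[cv2.imread(f"pics/w{i}.png") for i in(1,2,3)]; C1,C2,C3=[pickle.load(open(f"w{i}.pkl","rb")) for i in(1,2,3)]
h=cv2.cvtColor(w2,cv2.COLOR_BGR2HSV); m=((h[...,0]>24)&(h[...,0]<36)&(h[...,1]>150)&(h[...,2]>120)).astype(np.uint8); m[:,:290]=0;m[:,350:]=0;m[:120]=0;m[240:]=0
n,l,s,c=cv2.connectedComponentsWithStats(m)
P=[ray(C2,c[i],.046) for i in range(1,n) if s[i,4]>20]; print("bolts",np.round(P,4))
if len(P)==2: d=P[1]-P[0]; print(np.degrees(np.arctan2(d[1],d[0])),np.linalg.norm(d),(P[0]+P[1])/2)
# crate
h=cv2.cvtColor(w3,cv2.COLOR_BGR2HSV)
for p in[(315,140),(300,109),(344,130),(450,150),(286,160)]: print(p,h[p[1],p[0]])
m=((h[...,2]<125)&(h[...,1]>110)).astype(np.uint8); m[:,:275]=0; m[:,420:]=0; m[:100]=0; m[232:]=0
n,l,s,c=cv2.connectedComponentsWithStats(m); i=1+np.argmax(s[1:,4])
cn=max(cv2.findContours((l==i).astype(np.uint8),0,1)[0],key=len)
q=cv2.approxPolyDP(cv2.convexHull(cn),6,True).reshape(-1,2); print("crate",q.tolist(),rect(C3,q,.034))
for nm,w,C,cc in(("w1",w1,C1,(432,151)),("w3",w3,C3,(157,124))):
    x,y=cc; sub=cv2.cvtColor(w,cv2.COLOR_BGR2GRAY)[y-35:y+35,x-35:x+35]
    k=cv2.HoughCircles(cv2.resize(sub,None,fx=4,fy=4,interpolation=1),cv2.HOUGH_GRADIENT,1,60,param1=60,param2=18,minRadius=60,maxRadius=100)
    if k is not None:
        for u,v,r in k[0][:3]: p=(x-35+u/4,y-35+v/4); print(nm,np.round(p,1),r/4,ray(C,p,.106).round(4))
E
```

```text
bolts [[0.6406 0.0607 0.046 ]]
(315, 140) [ 13 169 136]
(300, 109) [ 14 164  90]
(344, 130) [ 13 166  77]
(450, 150) [ 18 131 212]
(286, 160) [ 16 179  80]
crate [[409, 111], [394, 220], [286, 220], [288, 108]] (array([0.51022255, 0.30176336]), array([0.15007734, 0.14970489]), 89.37969207763672)
w1 [430.1 147.9] 21.05 [0.4417 0.0776 0.106 ]
w3 [157.1 122.9] 20.925 [0.4433 0.0863 0.106 ]
```

Request:
jog_arm(series=[[[0,-0.05,0,0,0,0.05,-1],[-0.01,-0.1,0,0,0,0.1,-1],[-0.011,-0.16,-0.01,0,0,0.124,-1],[-0.011,-0.22,-0.02,0,0,0.124,-1],[-0.011,-0.26,-0.03,0,0,0.124,-1],[-0.011,-0.2675,-0.05,0,0,0.124,-1],[-0.011,-0.2675,-0.08,0,0,0.124,-1],[-0.011,-0.2675,-0.08,0,0,0.124,-1]]])

```text
time_s: 5.3
tcp_pos: [0.4721, -0.0786, 0.218]
ee_rot: [0.289, -3.125, -0.003]
force: [-0.4, 0.2, -0.4]
gripper_width: 1.005
gripper_force: 0.0
```

```bash
python3 - <<'E'
from h import *
st=env.get_state(); print(st["tcp_pos"],st["ee_rot"])
C,im=snap("wrist","w4.png"); pickle.dump(C,open("w4.pkl","wb"))
for c,a,b,cn in blobs(im[:,:,::-1].copy(),(180,100,350,384),60,110,200): print(c.round(1),a,*rect(C,cn,.115))
print(proj(C,[.4735,-.079,.115]))
E
```

```text
[ 0.47209523 -0.07856386  0.21796227] [ 2.88993612e-01 -3.12468034e+00 -2.60806358e-03]
[266.5 204.2] 330 [ 0.48406196 -0.07240874] [0.01641334 0.02528365] 10.48184585571289
[306.8 238. ] 491 [ 0.50840396 -0.02863518] [0.02422086 0.02031363] 12.552477836608887
[255.83670346 187.99639   ]
```

View pics/w4.png

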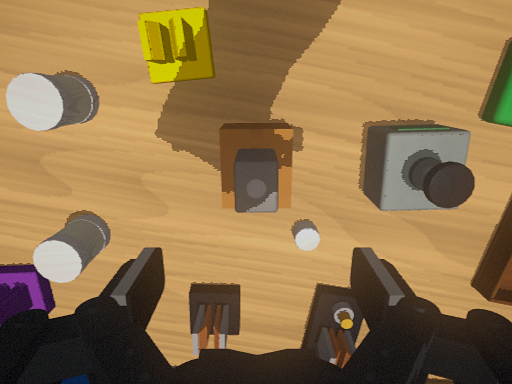

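The stand and gauge are square to the jaws, with the handle top at (257,187) against (256,188) predicted. I'll descend and grip.

Request:
jog_arm(series=[[[0,0,-0.04,0,0,0,-1],[0,0,-0.08,0,0,0,-1],[0,0,-0.11,0,0,0,-1],[0,0,-0.128,0,0,0,-1],[0,0,-0.128,0,0,0,-0.3],[0,0,-0.128,0,0,0,0.2],[0,0,-0.128,0,0,0,1],[0,0,-0.128,0,0,0,1]]])

```text
time_s: 6.35
tcp_pos: [0.474, -0.0784, 0.0931]
ee_rot: [-0.292, 3.126, -0.002]
force: [-0.1, 0.3, 6.0]
gripper_width: 0.403
gripper_force: 59.5
```

Request:
jog_arm(series=[[[0,0,0,0,0,0,1],[0,0,0,0,0,0,1],[0,0,0,0,0,0,1],[0,0,0,0,0,0,1],[0,0,0,0,0,0,1],[0,0,0,0,0,0,1],[0,0,0,0,0,0,1],[0,0,0,0,0,0,1]]])

```text
time_s: 7.35
tcp_pos: [0.474, -0.0784, 0.0931]
ee_rot: [-0.292, 3.125, -0.002]
force: [-0.9, -0.8, 5.8]
gripper_width: 0.408
gripper_force: 59.5
```

Request:
jog_arm(series=[[[0,0,0.02,0,0,0,1],[0,0,0.05,0,0,0,1],[0,0,0.08,0,0,0,1],[0.02,0.01,0.1,0,0,-0.02,1],[0.06,0.04,0.1,0,0,-0.04,1],[0.1,0.07,0.1,0,0,-0.06,1],[0.14,0.1,0.1,0,0,-0.08,1],[0.18,0.12,0.1,0,0,-0.104,1]]])

```text
time_s: 8.35
tcp_pos: [0.6543, 0.0435, 0.1923]
ee_rot: [-0.035, 3.141, 0.0]
force: [1.5, -0.3, -1.3]
gripper_width: 0.406
gripper_force: 60.8
```

Request:
jog_arm(series=[[[0.02,0.015,0,0,0,0,1],[0.03,0.02,0,0,0,0,1],[0.031,0.02,-0.01,0,0,0,1],[0.031,0.02,-0.02,0,0,0,1],[0.031,0.02,-0.02,0,0,0,1],[0.031,0.02,-0.02,0,0,0,1],[0.031,0.02,-0.02,0,0,0,1],[0.031,0.02,-0.02,0,0,0,1]]])

```text
time_s: 9.35
tcp_pos: [0.6842, 0.0619, 0.172]
ee_rot: [-0.035, 3.141, -0.0]
force: [-0.3, 0.3, -1.7]
gripper_width: 0.407
gripper_force: 60.7
```

```bash
python3 - <<'E'
from h import *
st=env.get_state(); print(st["tcp_pos"],st["ee_rot"],st["force"])
C,im=snap("wrist","w5.png"); pickle.dump(C,open("w5.pkl","wb"))
cv2.imwrite("pics/w5c.png",cv2.resize(im[150:384,150:370,::-1],None,fx=2.5,fy=2.5,interpolation=0))
E
```

```text
[0.68417766 0.06185153 0.17195854] [-3.54562743e-02  3.14079888e+00 -1.84357891e-05] [-0.34771862  0.26521983 -1.72896573]
```

View pics/w5c.png

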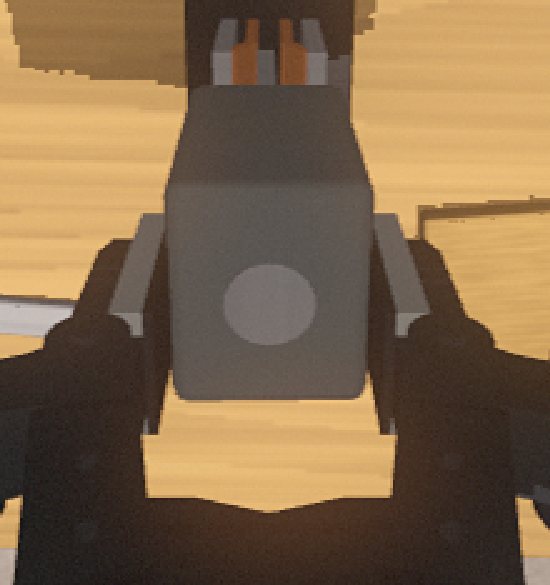

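The handle and jaws are both centred at crop column 270, so the gauge is aligned. I'll lower it slowly.

Request:
jog_arm(series=[[[0,0,-0.01,0,0,0,1],[0,0,-0.018,0,0,0,1],[0,0,-0.025,0,0,0,1],[0,0,-0.03,0,0,0,1],[0,0,-0.035,0,0,0,1],[0,0,-0.04,0,0,0,1],[0,0,-0.045,0,0,0,1],[0,0,-0.045,0,0,0,1]]])

```text
time_s: 10.4
tcp_pos: [0.6839, 0.062, 0.1261]
ee_rot: [0.036, -3.141, -0.0]
force: [0.0, 0.5, -1.2]
gripper_width: 0.405
gripper_force: 60.7
```

Request:
jog_arm(series=[[[0,0,-0.004,0,0,0,1],[0,0,-0.008,0,0,0,1],[0,0,-0.011,0,0,0,1],[0,0,-0.014,0,0,0,1],[0,0,-0.016,0,0,0,1],[0,0,-0.017,0,0,0,1],[0,0,-0.017,0,0,0,1],[0,0,-0.017,0,0,0,1]]])

```text
time_s: 11.4
tcp_pos: [0.6842, 0.0619, 0.1097]
ee_rot: [-0.036, 3.141, -0.0]
force: [0.2, 0.3, -1.7]
gripper_width: 0.404
gripper_force: 60.7
```

Request:
jog_arm(series=[[[0,0,-0.0005,0,0,0,1],[0,0,-0.001,0,0,0,1],[0,0,-0.001,0,0,0,1],[0,0,-0.0015,0,0,0,1],[0,0,-0.0015,0,0,0,1],[0,0,-0.0015,0,0,0,1],[0,0,-0.0015,0,0,0,1],[0,0,-0.0015,0,0,0,1]]])

```text
time_s: 12.4
tcp_pos: [0.6842, 0.0619, 0.1082]
ee_rot: [-0.036, 3.141, -0.0]
force: [0.2, -0.8, 0.7]
gripper_width: 0.409
gripper_force: 60.8
```

Request:
jog_arm(series=[[[0,0,-0.0005,0,0,0,1],[0,0,-0.0005,0,0,0,1],[0,0,-0.0005,0,0,0,1],[0,0,-0.0005,0,0,0,1],[0,0,-0.0005,0,0,0,1],[0,0,-0.0005,0,0,0,1],[0,0,-0.0005,0,0,0,1],[0,0,-0.0005,0,0,0,1]]])

```text
time_s: 13.4
tcp_pos: [0.6842, 0.0619, 0.1081]
ee_rot: [-0.036, 3.141, -0.0]
force: [-2.7, 0.3, 5.7]
gripper_width: 0.402
gripper_force: 61.5
```

Request:
jog_arm(series=[[[0,0,0,0,0,0,0.1],[0,0,0,0,0,0,0],[0,0,0,0,0,0,-0.2],[0,0,0,0,0,0,-0.5],[0,0,0,0,0,0,-1],[0,0,0,0,0,0,-1],[0,0,0,0,0,0,-1],[0,0,0,0,0,0,-1]]])

```text
time_s: 14.4
tcp_pos: [0.6841, 0.0619, 0.1076]
ee_rot: [-0.036, 3.141, -0.0]
force: [0.3, 0.4, -0.0]
gripper_width: 1.0
gripper_force: 0.0
```

Request:
jog_arm(series=[[[0,0,0.02,0,0,0,-1],[0,0,0.06,0,0,0,-1],[0,0,0.1,0,0,0,-1],[-0.03,0,0.12,0,0,0,-1],[-0.08,0,0.12,0,0,0,-1],[-0.12,0,0.12,0,0,0,-1],[-0.16,0,0.12,0,0,0,-0.5],[-0.16,0,0.12,0,0,0,0]]])

```text
time_s: 15.4
tcp_pos: [0.522, 0.0621, 0.2286]
ee_rot: [-0.036, 3.141, -0.0]
force: [0.2, -0.7, 0.1]
gripper_width: 0.602
gripper_force: 0.0
```

```bash
python3 - <<'E'
from h import *
st=env.get_state(); print(st["tcp_pos"],st["ee_rot"])
C,im=snap("wrist","w6.png"); pickle.dump(C,open("w6.pkl","wb"))
E
```

```text
[0.52199668 0.06212392 0.22861611] [-3.59489887e-02  3.14051541e+00 -6.56713787e-05]
```

View pics/w6.png

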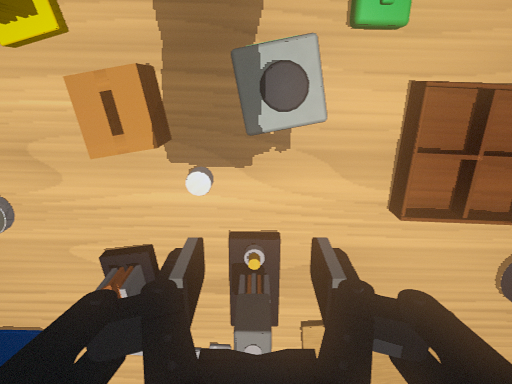

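The gauge stands in the long holder at (253,335). The plunger head is at (284,86) and the stand slot centre at (112,112).

```bash
python3 - <<'E'
from h import *
C=pickle.load(open("w6.pkl","rb")); im=cv2.imread("pics/w6.png")
print("plunger",ray(C,(284.5,86),.106))
h=cv2.cvtColor(im,cv2.COLOR_BGR2HSV)[80:150,85:145]; m=(h[...,2]<130).astype(np.uint8)
n,l,s,c=cv2.connectedComponentsWithStats(m)
for i in range(1,n):
    if 60<s[i,4]<900:
        cn=max(cv2.findContours((l==i).astype(np.uint8),0,1)[0],key=len).reshape(-1,2)+[85,80]; print(s[i],c[i]+[85,80],ray(C,c[i]+[85,80],.055),rect(C,cn,.055))
print(env.get_state()["gripper_width"])
E
```

```text
plunger [0.44524676 0.08229276 0.106     ]
[ 15  10  23  46 507] [111.37475345 112.19526627] [ 0.47288635 -0.07864802  0.055     ] (array([ 0.47345918, -0.07853436]), array([0.04150093, 0.01098078]), 10.850828170776367)
0.5163921514458182
```

Request:
jog_arm(series=[[[-0.03,0.01,0,0,0,0,1],[-0.06,0.02,0,0,0,0,1],[-0.077,0.02,-0.01,0,0,0,1],[-0.077,0.02,-0.04,0,0,0,1],[-0.077,0.02,-0.07,0,0,0,1],[-0.077,0.02,-0.09,0,0,0,1],[-0.077,0.02,-0.1,0,0,0,1],[-0.077,0.02,-0.1,0,0,0,1]]])

```text
time_s: 16.45
tcp_pos: [0.4476, 0.0819, 0.1273]
ee_rot: [0.035, -3.141, -0.0]
force: [0.7, -0.7, -0.3]
gripper_width: -0.005
gripper_force: 0.0
```

Request:
jog_arm(series=[[[0,0,-0.004,0,0,0,1],[0,0,-0.008,0,0,0,1],[0,0,-0.012,0,0,0,1],[0,0,-0.015,0,0,0,1],[0,0,-0.018,0,0,0,1],[0,0,-0.02,0,0,0,1],[0,0,-0.02,0,0,0,1],[0,0,-0.02,0,0,0,1]]])

```text
time_s: 17.45
tcp_pos: [0.4472, 0.0819, 0.1076]
ee_rot: [-0.036, 3.141, -0.0]
force: [-0.1, -0.0, 0.5]
gripper_width: 0.004
gripper_force: 0.0
```

```bash
python3 - <<'E'
from h import *
C,im=snap("wrist","w7.png"); Cs,s=snap("scene","s7.png")
u,v=proj(Cs,[.445,.082,.1]).astype(int); print(u,v,proj(Cs,[.4472,.0819,.0886]))
a=cv2.resize(s[v-60:v+60,u-60:u+60],(450,450)); b=cv2.resize(im[84:384,106:406],(450,450))
cv2.imwrite("pics/c7.png",np.hstack([a,b])[:,:,::-1][:, :800])
E
```

```text
311 183 [310.2404703  185.97259856]
```

View pics/c7.png

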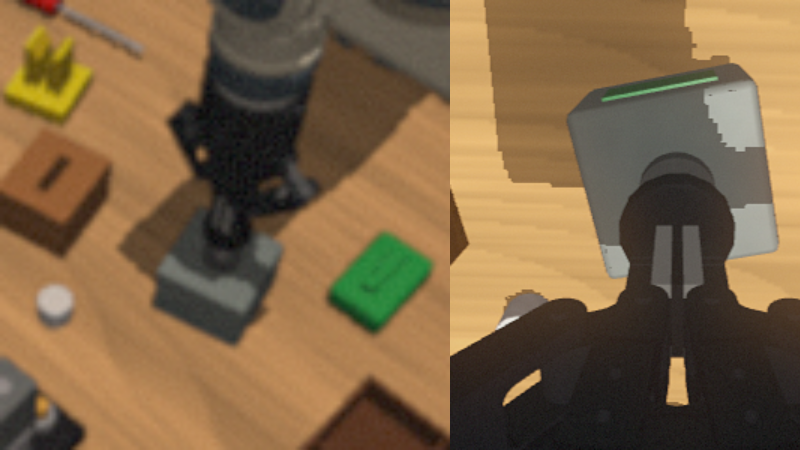

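The closed tips are over the plunger head, but there's no clear press force yet. I'll go lower and watch the force.

Request:
jog_arm(series=[[[0,0,-0.001,0,0,0,1],[0,0,-0.002,0,0,0,1],[0,0,-0.003,0,0,0,1],[0,0,-0.004,0,0,0,1],[0,0,-0.005,0,0,0,1],[0,0,-0.006,0,0,0,1],[0,0,-0.006,0,0,0,1],[0,0,-0.006,0,0,0,1]]])

```text
time_s: 18.55
tcp_pos: [0.4471, 0.0819, 0.1016]
ee_rot: [-0.036, 3.141, -0.0]
force: [-1.5, 0.2, 4.6]
gripper_width: 0.003
gripper_force: 1.6
```

Request:
jog_arm(series=[[[0,0,-0.001,0,0,0,1],[0,0,-0.002,0,0,0,1],[0,0,-0.003,0,0,0,1],[0,0,-0.004,0,0,0,1],[0,0,-0.005,0,0,0,1],[0,0,-0.006,0,0,0,1],[0,0,-0.006,0,0,0,1],[0,0,-0.006,0,0,0,1]]])

```text
time_s: 19.55
tcp_pos: [0.4472, 0.0819, 0.0956]
ee_rot: [-0.036, 3.141, -0.0]
force: [-0.6, 0.9, 5.6]
gripper_width: 0.001
gripper_force: 2.4
```

Request:
jog_arm(series=[[[0,0,-0.001,0,0,0,1],[0,0,-0.002,0,0,0,1],[0,0,-0.003,0,0,0,1],[0,0,-0.004,0,0,0,1],[0,0,-0.005,0,0,0,1],[0,0,-0.006,0,0,0,1],[0,0,-0.006,0,0,0,1],[0,0,-0.006,0,0,0,1]]])

```text
time_s: 20.55
tcp_pos: [0.4471, 0.0819, 0.0897]
ee_rot: [-0.036, 3.141, -0.0]
force: [-2.2, -0.6, 5.5]
gripper_width: -0.001
gripper_force: 3.1
```

Request:
jog_arm(series=[[[0,0,-0.001,0,0,0,1],[0,0,-0.002,0,0,0,1],[0,0,-0.003,0,0,0,1],[0,0,-0.004,0,0,0,1],[0,0,-0.004,0,0,0,1],[0,0,-0.004,0,0,0,1],[0,0,-0.004,0,0,0,1],[0,0,-0.004,0,0,0,1]]])

```text
time_s: 21.55
tcp_pos: [0.4472, 0.0819, 0.0862]
ee_rot: [-0.036, 3.141, -0.0]
force: [-3.8, 0.3, 13.2]
gripper_width: -0.002
gripper_force: 6.9
```

```bash
python3 - <<'E'
from h import *
st=env.get_state(); print(st["force"],st["moment"],st["joint_efforts"])
C,im=snap("wrist","w8.png")
cv2.imwrite("pics/c8.png",cv2.resize(im[100:360,130:400],(540,520))[:,:,::-1])
E
```

```text
[-3.76893409  0.31200763 13.21793373] [-0.01720558  0.91843946  0.01500574] [-2.74206055e-01 -3.89879286e+01  2.72220933e+01 -1.65173683e+00
  4.53631359e-02 -2.93233870e-04]
```

View pics/c8.png

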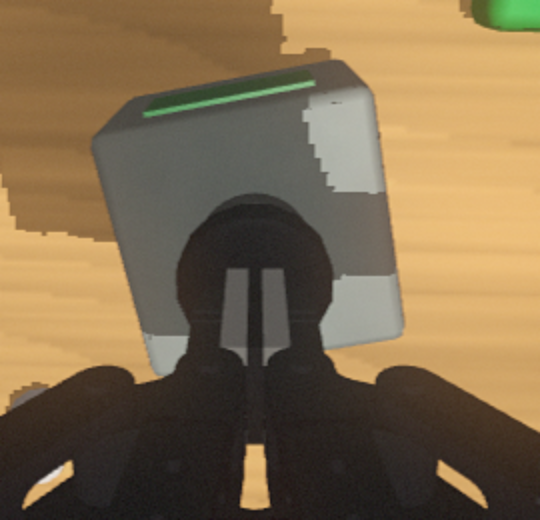

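The force jumped to 13 N and the head is close to the box, so the plunger is at its stop. I'll retreat and regrip the gauge.

Request:
jog_arm(series=[[[0,0,0.03,0,0,0,1],[0,0,0.08,0,0,0,0],[0,0,0.13,0,0,0,-1],[0.04,0,0.142,0,0,0,-1],[0.09,-0.01,0.142,0,0,0,-1],[0.14,-0.015,0.142,0,0,0,-1],[0.19,-0.02,0.142,0,0,0,-1],[0.237,-0.02,0.142,0,0,0,-1]]])

```text
time_s: 22.6
tcp_pos: [0.6858, 0.0615, 0.2267]
ee_rot: [0.035, -3.141, 0.0]
force: [0.3, 0.7, 1.0]
gripper_width: 1.001
gripper_force: 0.0
```

Request:
jog_arm(series=[[[0,0,0,0,0,0,-1],[0,0,0,0,0,0,-1],[0,0,-0.03,0,0,0,-1],[0,0,-0.06,0,0,0,-1],[0,0,-0.09,0,0,0,-1],[0,0,-0.11,0,0,0,-1],[0,0,-0.119,0,0,0,-1],[0,0,-0.119,0,0,0,-1]]])

```text
time_s: 23.6
tcp_pos: [0.6836, 0.062, 0.1091]
ee_rot: [-0.036, 3.141, -0.0]
force: [-0.3, -0.3, -0.0]
gripper_width: 0.999
gripper_force: 0.0
```

Request:
jog_arm(series=[[[0,0,0,0,0,0,-0.4],[0,0,0,0,0,0,-0.1],[0,0,0,0,0,0,0.1],[0,0,0,0,0,0,0.2],[0,0,0,0,0,0,0.4],[0,0,0,0,0,0,1],[0,0,0,0,0,0,1],[0,0,0,0,0,0,1]]])

```text
time_s: 24.6
tcp_pos: [0.6843, 0.0618, 0.1092]
ee_rot: [-0.035, 3.14, -0.0]
force: [-0.6, -0.3, 6.0]
gripper_width: 0.408
gripper_force: 59.5
```

Request:
jog_arm(series=[[[0,0,0.015,0,0,0,1],[0,0,0.04,0,0,0,1],[0,0,0.07,0,0,0,1],[0,0,0.09,0,0,0,1],[0,-0.03,0.09,0,0,0.03,1],[-0.005,-0.07,0.09,0,0,0.06,1],[-0.007,-0.11,0.09,0,0,0.088,1],[-0.007,-0.15,0.08,0,0,0.088,1]]])

```text
time_s: 25.6
tcp_pos: [0.6773, -0.0892, 0.1899]
ee_rot: [-0.254, 3.13, -0.001]
force: [0.8, 0.0, -1.9]
gripper_width: 0.408
gripper_force: 60.5
```

Request:
jog_arm(series=[[[0,-0.0065,-0.005,0,0,0,1],[0,-0.0065,-0.01,0,0,0,1],[0,-0.0065,-0.015,0,0,0,1],[0,-0.0065,-0.015,0,0,0,1],[0,-0.0065,-0.015,0,0,0,1],[0,-0.0065,-0.015,0,0,0,1],[0,-0.0065,-0.015,0,0,0,1],[0,-0.0065,-0.015,0,0,0,1]]])

```text
time_s: 26.6
tcp_pos: [0.6771, -0.0946, 0.1737]
ee_rot: [-0.252, 3.131, -0.0]
force: [-0.8, -0.7, -2.5]
gripper_width: 0.405
gripper_force: 60.4
```

```bash
python3 - <<'E'
from h import *
st=env.get_state(); print(st["tcp_pos"],st["ee_rot"],st["force"])
C,im=snap("wrist","w9.png"); pickle.dump(C,open("w9.pkl","wb"))
cv2.imwrite("pics/w9c.png",cv2.resize(im[130:330,180:340,::-1],None,fx=3,fy=3,interpolation=0))
E
```

```text
[ 0.67712041 -0.09457795  0.17365543] [-2.52425492e-01  3.13134610e+00 -4.94496491e-05] [-0.79361251 -0.68413904 -2.47990458]
```

View pics/w9c.png

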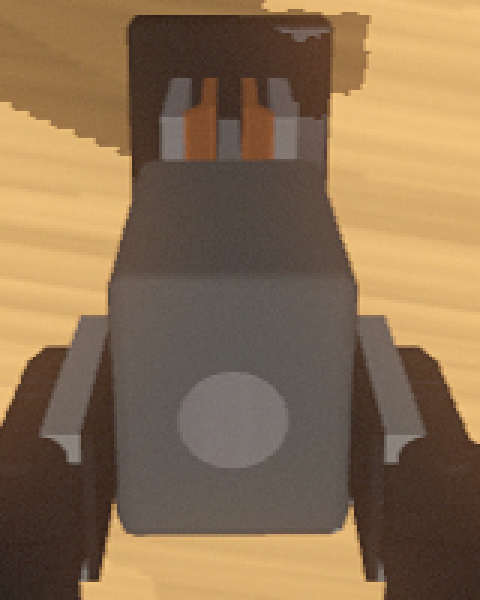

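The jaws are centred at column 229.5 and the handle at 233, about 0.8 mm off. I'll nudge −y and lower.

Request:
jog_arm(series=[[[0,-0.0008,-0.01,0,0,0,1],[0,-0.0008,-0.018,0,0,0,1],[0,-0.0008,-0.025,0,0,0,1],[0,-0.0008,-0.03,0,0,0,1],[0,-0.0008,-0.035,0,0,0,1],[0,-0.0008,-0.04,0,0,0,1],[0,-0.0008,-0.045,0,0,0,1],[0,-0.0008,-0.045,0,0,0,1]]])

```text
time_s: 27.65
tcp_pos: [0.6769, -0.0953, 0.1281]
ee_rot: [0.252, -3.131, -0.0]
force: [-0.5, 0.3, -1.7]
gripper_width: 0.407
gripper_force: 60.4
```

Request:
jog_arm(series=[[[0,0,-0.004,0,0,0,1],[0,0,-0.008,0,0,0,1],[0,0,-0.012,0,0,0,1],[0,0,-0.015,0,0,0,1],[0,0,-0.017,0,0,0,1],[0,0,-0.018,0,0,0,1],[0,0,-0.018,0,0,0,1],[0,0,-0.018,0,0,0,1]]])

```text
time_s: 28.65
tcp_pos: [0.6772, -0.0954, 0.1107]
ee_rot: [-0.252, 3.131, -0.0]
force: [0.9, 0.0, -2.0]
gripper_width: 0.409
gripper_force: 60.4
```

Request:
jog_arm(series=[[[0,0,-0.0005,0,0,0,1],[0,0,-0.001,0,0,0,1],[0,0,-0.0015,0,0,0,1],[0,0,-0.002,0,0,0,1],[0,0,-0.002,0,0,0,1],[0,0,-0.002,0,0,0,1],[0,0,-0.002,0,0,0,1],[0,0,-0.002,0,0,0,1]]])

```text
time_s: 29.65
tcp_pos: [0.6772, -0.0954, 0.1092]
ee_rot: [-0.252, 3.131, -0.0]
force: [-2.2, 0.1, 5.6]
gripper_width: 0.405
gripper_force: 61.4
```

Request:
jog_arm(series=[[[0,0,0,0,0,0,0.1],[0,0,0,0,0,0,0],[0,0,0,0,0,0,-0.2],[0,0,0,0,0,0,-0.5],[0,0,0,0,0,0,-1],[0,0,0,0,0,0,-1],[0,0,0,0,0,0,-1],[0,0,0,0,0,0,-1]]])

```text
time_s: 30.65
tcp_pos: [0.6771, -0.0954, 0.1086]
ee_rot: [-0.252, 3.131, -0.0]
force: [-0.5, -0.8, -0.5]
gripper_width: 1.002
gripper_force: 0.0
```

Request:
jog_arm(series=[[[0,0,0.02,0,0,0,-1],[0,0,0.06,0,0,0,-1],[0,0,0.1,0,0,0,-1],[-0.03,0.02,0.12,0,0,0,-1],[-0.07,0.05,0.12,0,0,0,0],[-0.11,0.08,0.12,0,0,0,1],[-0.15,0.11,0.12,0,0,0,1],[-0.19,0.15,0.12,0,0,0,1]]])

```text
time_s: 31.65
tcp_pos: [0.4858, 0.0552, 0.2287]
ee_rot: [-0.251, 3.131, -0.0]
force: [1.1, -0.1, 0.5]
gripper_width: 0.143
gripper_force: 0.0
```

Request:
jog_arm(series=[[[-0.03,0.02,0,0,0,0,1],[-0.04,0.027,-0.02,0,0,0,1],[-0.04,0.027,-0.06,0,0,0,1],[-0.04,0.027,-0.1,0,0,0,1],[-0.04,0.027,-0.11,0,0,0,1],[-0.04,0.027,-0.12,0,0,0,1],[-0.04,0.027,-0.128,0,0,0,1],[-0.04,0.027,-0.128,0,0,0,1]]])

```text
time_s: 32.65
tcp_pos: [0.4478, 0.0816, 0.1011]
ee_rot: [-0.252, 3.13, -0.0]
force: [1.1, -0.8, 4.3]
gripper_width: 0.001
gripper_force: 1.7
```

Request:
jog_arm(series=[[[0,0,-0.004,0,0,0,1],[0,0,-0.008,0,0,0,1],[0,0,-0.011,0,0,0,1],[0,0,-0.014,0,0,0,1],[0,0,-0.015,0,0,0,1],[0,0,-0.015,0,0,0,1],[0,0,-0.015,0,0,0,1],[0,0,-0.015,0,0,0,1]]])

```text
time_s: 33.65
tcp_pos: [0.4478, 0.0816, 0.0863]
ee_rot: [-0.252, 3.13, -0.0]
force: [-0.6, 1.0, 10.9]
gripper_width: -0.002
gripper_force: 5.2
```

Request:
jog_arm(series=[[[0,0,-0.0007,0,0,0,1],[0,0,-0.0007,0,0,0,1],[0,0,-0.0007,0,0,0,1],[0,0,0.03,0,0,0,1],[0,0,0.08,0,0,0,0],[0,0,0.13,0,0,0,-1],[0.03,-0.02,0.143,0,0,0,-1],[0.07,-0.05,0.143,0,0,0,-1]]])

```text
time_s: 34.65
tcp_pos: [0.518, 0.0316, 0.2303]
ee_rot: [-0.255, 3.128, -0.001]
force: [0.5, -0.5, 0.5]
gripper_width: 0.843
gripper_force: 0.0
```

Request:
jog_arm(series=[[[0.04,-0.03,0,0,0,0,-1],[0.08,-0.06,0,0,0,0,-1],[0.12,-0.1,0,0,0,0,-1],[0.15,-0.12,0,0,0,0,-1],[0.16,-0.127,0,0,0,0,-1],[0.16,-0.127,0,0,0,0,-1],[0.16,-0.127,-0.03,0,0,0,-1],[0.16,-0.127,-0.06,0,0,0,-1]]])

```text
time_s: 35.65
tcp_pos: [0.6763, -0.0941, 0.1688]
ee_rot: [-0.254, 3.13, -0.0]
force: [0.4, 0.2, -0.1]
gripper_width: 1.0
gripper_force: 0.0
```

Request:
jog_arm(series=[[[0,0,-0.03,0,0,0,-1],[0,0,-0.05,0,0,0,-1],[0,0,-0.059,0,0,0,-1],[0,0,-0.059,0,0,0,-0.4],[0,0,-0.059,0,0,0,0],[0,0,-0.059,0,0,0,0.3],[0,0,-0.059,0,0,0,1],[0,0,-0.059,0,0,0,1]]])

```text
time_s: 36.65
tcp_pos: [0.6777, -0.0955, 0.1109]
ee_rot: [-0.252, 3.129, -0.001]
force: [-1.2, -0.2, 5.8]
gripper_width: 0.408
gripper_force: 60.3
```

Request:
jog_arm(series=[[[0,0,0,0,0,0,1],[0,0,0,0,0,0,1],[0,0,0,0,0,0,1],[0,0,0,0,0,0,1],[0,0,0.02,0,0,0,1],[0,0,0.05,0,0,0,1],[0,0,0.08,0,0,0,1],[0,0,0.09,0,0,0,1]]])

```text
time_s: 37.65
tcp_pos: [0.6777, -0.0955, 0.2014]
ee_rot: [-0.252, 3.129, -0.001]
force: [-0.1, 0.0, -2.6]
gripper_width: 0.408
gripper_force: 60.5
```

Request:
jog_arm(series=[[[-0.03,0.002,0,0,0,0,1],[-0.07,0.004,0,0,0,0.006,1],[-0.11,0.008,0,0,0,0.012,1],[-0.15,0.012,0,0,0,0.0165,1],[-0.19,0.016,0,0,0,0.0165,1],[-0.2037,0.017,0,0,0,0.0165,1],[-0.2037,0.017,-0.02,0,0,0.0165,1],[-0.2037,0.017,-0.03,0,0,0.0165,1]]])

```text
time_s: 38.65
tcp_pos: [0.4733, -0.0784, 0.1685]
ee_rot: [0.293, -3.127, -0.001]
force: [-0.6, -0.1, -1.5]
gripper_width: 0.406
gripper_force: 60.4
```

Request:
jog_arm(series=[[[0,0,-0.005,0,0,0,1],[0,0,-0.015,0,0,0,1],[0,0,-0.021,0,0,0,1],[0,0,-0.021,0,0,0,1],[0,0,-0.025,0,0,0,1],[0,0,-0.03,0,0,0,1],[0,0,-0.035,0,0,0,1],[0,0,-0.035,0,0,0,1]]])

```text
time_s: 39.65
tcp_pos: [0.4731, -0.0783, 0.1341]
ee_rot: [0.293, -3.127, -0.001]
force: [0.6, -0.0, -2.0]
gripper_width: 0.408
gripper_force: 60.4
```

Request:
jog_arm(series=[[[0,0,-0.006,0,0,0,1],[0,0,-0.014,0,0,0,1],[0,0,-0.022,0,0,0,1],[0,0,-0.028,0,0,0,1],[0,0,-0.033,0,0,0,1],[0,0,-0.036,0,0,0,1],[0,0,-0.0365,0,0,0,1],[0,0,-0.0365,0,0,0,1]]])

```text
time_s: 40.65
tcp_pos: [0.4735, -0.0784, 0.0982]
ee_rot: [-0.293, 3.128, -0.0]
force: [0.1, -0.0, -2.1]
gripper_width: 0.406
gripper_force: 60.4
```

Request:
jog_arm(series=[[[0,0,-0.0005,0,0,0,1],[0,0,-0.001,0,0,0,1],[0,0,-0.0015,0,0,0,1],[0,0,-0.002,0,0,0,1],[0,0,-0.002,0,0,0,1],[0,0,-0.002,0,0,0,1],[0,0,-0.002,0,0,0,1],[0,0,-0.002,0,0,0,1]]])

```text
time_s: 41.65
tcp_pos: [0.4734, -0.0784, 0.0961]
ee_rot: [-0.293, 3.128, 0.0]
force: [0.7, -0.2, -0.9]
gripper_width: 0.403
gripper_force: 60.4
```

Request:
jog_arm(series=[[[0,0,-0.001,0,0,0,1],[0,0,-0.001,0,0,0,1],[0,0,-0.001,0,0,0,0.1],[0,0,-0.001,0,0,0,0],[0,0,-0.001,0,0,0,-0.2],[0,0,-0.001,0,0,0,-0.6],[0,0,-0.001,0,0,0,-1],[0,0,-0.001,0,0,0,-1]]])

```text
time_s: 42.65
tcp_pos: [0.4734, -0.0784, 0.095]
ee_rot: [0.293, -3.128, -0.0]
force: [-0.2, 0.2, -1.1]
gripper_width: 1.006
gripper_force: 0.0
```

Request:
jog_arm(series=[[[0,0,0.02,0,0,0,-1],[0,0,0.06,0,0,0,-1],[0,0,0.11,0,0,0,-1],[0,0,0.16,0,0,0,-1],[0.02,-0.04,0.2,0,0,0,-1],[0.04,-0.08,0.21,0,0,0,-1],[0.06,-0.13,0.21,0,0,0,-1],[0.08,-0.18,0.21,0,0,0,-1]]])

```text
time_s: 43.65
tcp_pos: [0.554, -0.2599, 0.3053]
ee_rot: [-0.294, 3.127, -0.001]
force: [0.2, 0.9, 0.5]
gripper_width: 1.001
gripper_force: 0.0
```

Request:
jog_arm(series=[[[0.02,-0.03,0,0,0,-0.03,-1],[0.03,-0.04,0,0,0,-0.06,-1],[0.03,-0.04,0,0,0,-0.09,-1],[0.03,-0.04,0,0,0,-0.12,-1],[0.03,-0.04,0,0,0,-0.12,-1],[0.03,-0.04,0,0,0,-0.12,-1],[0.03,-0.04,0,0,0,-0.12,-1],[0.03,-0.04,0,0,0,-0.12,-1]]])

```text
time_s: 44.65
tcp_pos: [0.5834, -0.2983, 0.3052]
ee_rot: [0.002, 3.141, -0.0]
force: [-0.4, 0.0, -0.5]
gripper_width: 1.001
gripper_force: 0.0
```

```bash
python3 - <<'E'
from h import *
st=env.get_state(); print(st["tcp_pos"],st["ee_rot"])
C,im=snap("wrist","w10.png"); pickle.dump(C,open("w10.pkl","wb"))
E
```

```text
[ 0.58341432 -0.29831739  0.30515652] [ 2.08205066e-03  3.14149597e+00 -1.49341907e-04]
```

View pics/w10.png

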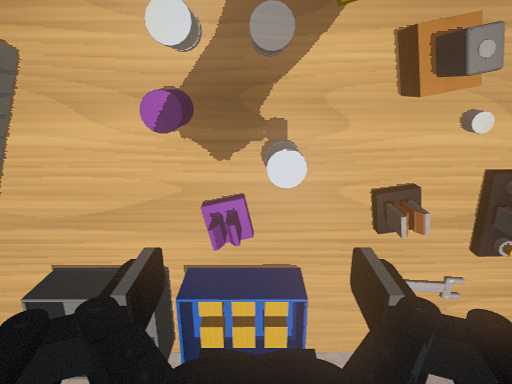

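The gauge is back in its stand. Fuse tops are at (286,168), (272,27) and (172,20).

```bash
cat >> h.py <<'E'
def fuse(C,im,p):
    """refine fuse top near world xy p (im is BGR); returns pixel radius and world xy at z=.07"""
    u,v=proj(C,[p[0],p[1],.07]); d=-(C[1].T@C[2])[2]; 
    dep=(C[1]@np.array([p[0],p[1],.07])+C[2])[2]; r=C[0][0,0]*.025/dep
    w=int(2.2*r); x0,y0=max(int(u)-w,0),max(int(v)-w,0); g=cv2.cvtColor(im,cv2.COLOR_BGR2GRAY)[y0:int(v)+w,x0:int(u)+w]
    k=cv2.HoughCircles(cv2.resize(g,None,fx=4,fy=4,interpolation=1),cv2.HOUGH_GRADIENT,1,80,param1=80,param2=14,minRadius=int(3.5*r),maxRadius=int(4.6*r))
    return [((x0+a/4).round(1),(y0+b/4).round(1),round(q/4,1),ray(C,(x0+a/4,y0+b/4),.07)[:2].round(4)) for a,b,q in k[0][:3]] if k is not None else None
E
python3 - <<'E'
from h import *
C=pickle.load(open("w10.pkl","rb")); im=cv2.imread("pics/w10.png")
for uv in[(286,168),(272,27),(172,20)]:
    p=ray(C,uv,.07); print(p.round(4),fuse(C,im,p))
Ct=cam("top");print("gauge row",ray(C,(488,48),.115))
E
```

```text
[ 0.6017 -0.2631  0.07  ] [(np.float32(286.4), np.float32(167.6), np.float32(20.6), array([ 0.6012, -0.2626]))]
[ 0.4474 -0.2819  0.07  ] [(np.float32(269.9), np.float32(25.1), np.float32(25.6), array([ 0.4455, -0.2841]))]
[ 0.4404 -0.3877  0.07  ] [(np.float32(166.6), np.float32(21.4), np.float32(25.2), array([ 0.4417, -0.3935]))]
gauge row [ 0.47297059 -0.07742029  0.115     ]
```

Request:
jog_arm(series=[[[0.01,0.02,0,0,0,0,-0.7],[0.018,0.0355,-0.03,0,0,0,-0.7],[0.018,0.0355,-0.08,0,0,0,-0.7],[0.018,0.0355,-0.13,0,0,0,-0.7],[0.018,0.0355,-0.18,0,0,0,-0.7],[0.018,0.0355,-0.22,0,0,0,-0.7],[0.018,0.0355,-0.245,0,0,0,-0.7],[0.018,0.0355,-0.253,0,0,0,-0.7]]])

```text
time_s: 45.7
tcp_pos: [0.6011, -0.2615, 0.0505]
ee_rot: [-0.001, -3.139, -0.002]
force: [0.3, 0.3, 0.7]
gripper_width: 0.849
gripper_force: 0.0
```

Request:
jog_arm(series=[[[0,0,0,0,0,0,-0.7],[0,0,0,0,0,0,-0.4],[0,0,0,0,0,0,-0.2],[0,0,0,0,0,0,0],[0,0,0,0,0,0,1],[0,0,0,0,0,0,1],[0,0,0,0,0,0,1],[0,0,0,0,0,0,1]]])

```text
time_s: 46.7
tcp_pos: [0.602, -0.2631, 0.0537]
ee_rot: [0.003, 3.139, -0.002]
force: [-2.1, 1.4, 6.4]
gripper_width: 0.558
gripper_force: 61.1
```

Request:
jog_arm(series=[[[0,0,0.02,0,0,0,1],[0,0,0.06,0,0,0,1],[0,0,0.11,0,0,0,1],[0,0.02,0.16,0,0,0,1],[-0.01,0.05,0.19,0,0,0,1],[-0.01,0.1,0.2,0,0,0,1],[-0.02,0.15,0.2,0,0,0,1],[-0.02,0.2,0.2,0,0,0,1]]])

```text
time_s: 47.7
tcp_pos: [0.5807, -0.0615, 0.2529]
ee_rot: [0.004, 3.141, -0.0]
force: [0.5, -0.3, -1.8]
gripper_width: 0.559
gripper_force: 62.2
```

Request:
jog_arm(series=[[[0,0.05,0,0,0,0,1],[0,0.1,0,0,0,0,1],[-0.01,0.15,0,0,0,0,1],[-0.01,0.2,0,0,0,0,1],[-0.02,0.25,0,0,0,0,1],[-0.02,0.3,0,0,0,0,1],[-0.03,0.35,0,0,0,0,1],[-0.0355,0.385,0,0,0,0,1]]])

```text
time_s: 48.7
tcp_pos: [0.5451, 0.3242, 0.2523]
ee_rot: [0.001, 3.141, 0.0]
force: [-0.1, -0.6, -2.2]
gripper_width: 0.56
gripper_force: 62.2
```

Request:
jog_arm(series=[[[0,0.01,0,0,0,0,1],[0,0.0165,0,0,0,0,1],[0,0.0165,-0.02,0,0,0,1],[0,0.0165,-0.06,0,0,0,1],[0,0.0165,-0.1,0,0,0,1],[0,0.0165,-0.13,0,0,0,1],[0,0.0165,-0.14,0,0,0,1],[0,0.0165,-0.14,0,0,0,1]]])

```text
time_s: 49.7
tcp_pos: [0.5463, 0.338, 0.1124]
ee_rot: [-0.004, -3.141, 0.0]
force: [0.1, 0.1, -1.7]
gripper_width: 0.56
gripper_force: 62.3
```

```bash
python3 - <<'E'
from h import *
st=env.get_state(); print(st["tcp_pos"],st["ee_rot"])
C,im=snap("top","t11.png"); C2,im2=snap("wrist","w11.png")
h=cv2.cvtColor(im[:,:,::-1].copy(),cv2.COLOR_BGR2HSV)
for p in [(.4455,-.2841),(.4417,-.3935),(.6,-.263)]:
    u,v=proj(C,[*p,.07]).astype(int); s=h[v-14:v+15,u-14:u+15]; m=(s[...,1]<50)&(s[...,2]>120); y,x=np.nonzero(m); print(m.sum(), ray(C,(u-14+x.mean(),v-14+y.mean()),.06) if m.any() else None)
E
```

```text
[0.54627493 0.33799495 0.11235642] [-4.08655355e-03 -3.14143095e+00  2.89000411e-04]
169 [ 0.44456808 -0.28474797  0.06      ]
163 [ 0.43870453 -0.39583885  0.06      ]
0 None
```

Request:
jog_arm(series=[[[0,0,-0.01,0,0,0,1],[0,0,-0.02,0,0,0,1],[0,0,-0.03,0,0,0,1],[0,0,-0.04,0,0,0,1],[0,0,-0.046,0,0,0,1],[0,0,-0.05,0,0,0,1],[0,0,-0.051,0,0,0,1],[0,0,-0.051,0,0,0,1]]])

```text
time_s: 50.8
tcp_pos: [0.546, 0.3387, 0.0613]
ee_rot: [0.003, 3.141, 0.0]
force: [0.2, -0.8, -0.8]
gripper_width: 0.556
gripper_force: 62.3
```

Request:
jog_arm(series=[[[0,0,-0.0005,0,0,0,1],[0,0,-0.001,0,0,0,1],[0,0,-0.0015,0,0,0,1],[0,0,-0.002,0,0,0,1],[0,0,-0.0025,0,0,0,1],[0,0,-0.003,0,0,0,1],[0,0,-0.003,0,0,0,1],[0,0,-0.003,0,0,0,1]]])

```text
time_s: 51.8
tcp_pos: [0.5461, 0.3387, 0.0587]
ee_rot: [0.003, 3.141, 0.0]
force: [-1.1, -1.2, 5.0]
gripper_width: 0.556
gripper_force: 63.0
```

Request:
jog_arm(series=[[[0,0,0,0,0,0,0],[0,0,0,0,0,0,-0.2],[0,0,0,0,0,0,-0.4],[0,0,0,0,0,0,-0.5],[0,0,0.02,0,0,0,-0.5],[0,0,0.06,0,0,0,-0.5],[0,0,0.11,0,0,0,-0.5],[0,0,0.16,0,0,0,-0.7]]])

```text
time_s: 52.8
tcp_pos: [0.5457, 0.3385, 0.2195]
ee_rot: [-0.003, -3.141, 0.0]
force: [1.7, 1.2, 0.2]
gripper_width: 0.851
gripper_force: 0.0
```

Request:
jog_arm(series=[[[0,-0.04,0.03,0,0,0,-0.7],[0,-0.09,0.03,0,0,0,-0.7],[-0.01,-0.14,0.03,0,0,0,-0.7],[-0.01,-0.2,0.03,0,0,0,-0.7],[-0.02,-0.25,0.03,0,0,0,-0.7],[-0.03,-0.3,0.03,0,0,0,-0.7],[-0.04,-0.35,0.03,0,0,0,-0.7],[-0.05,-0.4,0.03,0,0,0,-0.7]]])

```text
time_s: 53.8
tcp_pos: [0.4954, -0.0629, 0.2482]
ee_rot: [0.003, 3.141, -0.0]
force: [0.4, 0.1, 0.3]
gripper_width: 0.851
gripper_force: 0.0
```

Request:
jog_arm(series=[[[-0.01,-0.05,0,0,0,0,-0.7],[-0.02,-0.1,0,0,0,0,-0.7],[-0.03,-0.15,0,0,0,0,-0.7],[-0.04,-0.2,0,0,0,0,-0.7],[-0.051,-0.223,0,0,0,0,-0.7],[-0.051,-0.223,0,0,0,0,-0.7],[-0.051,-0.223,0,0,0,0,-0.7],[-0.051,-0.223,0,0,0,0,-0.7]]])

```text
time_s: 54.8
tcp_pos: [0.4453, -0.2834, 0.2482]
ee_rot: [0.001, 3.141, -0.0]
force: [1.4, 0.2, -0.3]
gripper_width: 0.846
gripper_force: 0.0
```

```bash
cat > chk.py <<'E'
from h import *
import sys
st=env.get_state(); print(st["time_s"],st["tcp_pos"],st["ee_rot"])
C,im=snap("wrist",sys.argv[1])
for p in [(.445,-.2844),(.4417,-.394)]: print(proj(C,[*p,.07]),fuse(C,im[:,:,::-1].copy(),p))
C,im=snap("top","t"+sys.argv[1])
h=cv2.cvtColor(im[:,:,::-1].copy(),cv2.COLOR_BGR2HSV); m=((h[...,1]<50)&(h[...,2]>90)).astype(np.uint8); n,l,s,c=cv2.connectedComponentsWithStats(m)
for i in range(1,n):
    if 90<s[i,4]<400:
        p=ray(C,c[i],.065); print(s[i,4],p.round(3)) if .3<p[0]<.78 and abs(p[1])<.6 else 0
E
python3 chk.py w12.png
```

```text
54.8 [ 0.44527507 -0.28340741  0.24823205] [ 5.72249229e-04  3.14138475e+00 -2.20707427e-05]
[255.79398986 163.97953979] [(np.float32(258.4), np.float32(164.4), np.float32(23.6), array([ 0.4454, -0.2818]))]
[148.35899681 160.93535989] [(np.float32(152.6), np.float32(157.4), np.float32(25.0), array([ 0.438 , -0.3893]))]
179 [0.546 0.34  0.065]
91 [ 0.494 -0.366  0.065]
151 [ 0.492 -0.454  0.065]
102 [ 0.474 -0.081  0.065]
322 [0.442 0.078 0.065]
114 [ 0.449 -0.41   0.065]
```

Request:
jog_arm(series=[[[0,0.001,-0.03,0,0,0,-0.7],[0,0.001,-0.08,0,0,0,-0.7],[0,0.001,-0.13,0,0,0,-0.7],[0,0.001,-0.17,0,0,0,-0.7],[0,0.001,-0.19,0,0,0,-0.7],[0,0.001,-0.196,0,0,0,-0.7],[0,0.001,-0.196,0,0,0,-0.5],[0,0.001,-0.196,0,0,0,-0.3]]])

```text
time_s: 55.9
tcp_pos: [0.4455, -0.2837, 0.0531]
ee_rot: [0.002, 3.14, -0.002]
force: [-0.4, 0.5, -0.3]
gripper_width: 0.648
gripper_force: 0.0
```

Request:
jog_arm(series=[[[0,0,0,0,0,0,-0.2],[0,0,0,0,0,0,0],[0,0,0,0,0,0,1],[0,0,0,0,0,0,1],[0,0,0,0,0,0,1],[0,0,0,0,0,0,1],[0,0,0,0,0,0,1],[0,0,0,0,0,0,1]]])

```text
time_s: 56.9
tcp_pos: [0.4454, -0.2834, 0.0534]
ee_rot: [0.002, 3.14, -0.001]
force: [-1.0, 3.7, 9.6]
gripper_width: 0.557
gripper_force: 60.5
```

Request:
jog_arm(series=[[[0,0,0.02,0,0,0,1],[0,0,0.06,0,0,0,1],[0,0,0.11,0,0,0,1],[0,0.02,0.16,0,0,0,1],[0.01,0.06,0.19,0,0,0,1],[0.02,0.11,0.2,0,0,0,1],[0.028,0.16,0.2,0,0,0,1],[0.028,0.21,0.2,0,0,0,1]]])

```text
time_s: 57.9
tcp_pos: [0.473, -0.0719, 0.2523]
ee_rot: [0.003, 3.141, -0.0]
force: [1.5, -0.1, -3.3]
gripper_width: 0.558
gripper_force: 62.5
```

Request:
jog_arm(series=[[[0,0.05,0,0,0,0,1],[0,0.1,0,0,0,0,1],[0,0.15,0,0,0,0,1],[0,0.2,0,0,0,0,1],[0,0.25,0,0,0,0,1],[0,0.3,0,0,0,0,1],[0,0.35,0,0,0,0,1],[0,0.39,0,0,0,0,1]]])

```text
time_s: 58.9
tcp_pos: [0.4725, 0.3185, 0.2521]
ee_rot: [0.001, 3.141, -0.0]
force: [1.3, -0.7, -1.7]
gripper_width: 0.557
gripper_force: 62.5
```

Request:
jog_arm(series=[[[0,0.012,0,0,0,0,1],[0,0.022,0,0,0,0,1],[0,0.022,-0.02,0,0,0,1],[0,0.022,-0.06,0,0,0,1],[0,0.022,-0.1,0,0,0,1],[0,0.022,-0.13,0,0,0,1],[0,0.022,-0.15,0,0,0,1],[0,0.022,-0.16,0,0,0,1]]])

```text
time_s: 59.9
tcp_pos: [0.4729, 0.3375, 0.0913]
ee_rot: [-0.005, -3.141, 0.001]
force: [0.8, 0.8, -0.9]
gripper_width: 0.563
gripper_force: 62.5
```

Request:
jog_arm(series=[[[0,0,-0.01,0,0,0,1],[0,0,-0.02,0,0,0,1],[0,0,-0.026,0,0,0,1],[0,0,-0.03,0,0,0,1],[0,0,-0.031,0,0,0,1],[0,0,-0.031,0,0,0,1],[0,0,-0.031,0,0,0,1],[0,0,-0.031,0,0,0,1]]])

```text
time_s: 60.9
tcp_pos: [0.473, 0.3387, 0.0613]
ee_rot: [0.003, 3.141, 0.0]
force: [0.4, 0.3, -2.0]
gripper_width: 0.557
gripper_force: 62.5
```

Request:
jog_arm(series=[[[0,0,-0.0005,0,0,0,1],[0,0,-0.001,0,0,0,1],[0,0,-0.0015,0,0,0,1],[0,0,-0.002,0,0,0,1],[0,0,-0.0025,0,0,0,1],[0,0,-0.003,0,0,0,1],[0,0,-0.0032,0,0,0,1],[0,0,-0.0032,0,0,0,1]]])

```text
time_s: 61.9
tcp_pos: [0.4731, 0.3387, 0.0585]
ee_rot: [0.003, 3.141, 0.0]
force: [-1.8, -1.3, 6.4]
gripper_width: 0.555
gripper_force: 63.3
```

Request:
jog_arm(series=[[[0,0,0,0,0,0,0],[0,0,0,0,0,0,-0.2],[0,0,0,0,0,0,-0.4],[0,0,0,0,0,0,-0.5],[0,0,0.02,0,0,0,-0.5],[0,0,0.06,0,0,0,-0.5],[0,0,0.11,0,0,0,-0.5],[0,0,0.16,0,0,0,-0.6]]])

```text
time_s: 62.9
tcp_pos: [0.4727, 0.3385, 0.2193]
ee_rot: [-0.003, -3.141, 0.0]
force: [1.3, -0.0, 0.3]
gripper_width: 0.801
gripper_force: 0.0
```

Request:
jog_arm(series=[[[0,-0.04,0.03,0,0,0,-0.6],[0,-0.09,0.03,0,0,0,-0.6],[0,-0.14,0.03,0,0,0,-0.6],[0,-0.2,0.03,0,0,0,-0.6],[0,-0.25,0.03,0,0,0,-0.6],[0,-0.3,0.03,0,0,0,-0.6],[0,-0.35,0.03,0,0,0,-0.6],[0,-0.4,0.03,0,0,0,-0.6]]])

```text
time_s: 63.9
tcp_pos: [0.4727, -0.063, 0.248]
ee_rot: [0.003, 3.141, -0.0]
force: [1.7, 0.4, 0.6]
gripper_width: 0.798
gripper_force: 0.0
```

Request:
jog_arm(series=[[[0,-0.06,0,0,0,0,-0.6],[0,-0.12,0,0,0,0,-0.6],[-0.01,-0.17,0,0,0,0,-0.6],[-0.02,-0.23,0,0,0,0,-0.6],[-0.03,-0.28,0,0,0,0,-0.6],[-0.033,-0.31,0,0,0,0,-0.6],[-0.033,-0.33,0,0,0,0,-0.6],[-0.033,-0.331,0,0,0,0,-0.6]]])

```text
time_s: 64.9
tcp_pos: [0.4399, -0.393, 0.2474]
ee_rot: [-0.004, -3.141, -0.001]
force: [0.7, 0.5, -0.2]
gripper_width: 0.798
gripper_force: 0.0
```

```bash
python3 chk.py w13.png
```

```text
64.9 [ 0.4399378  -0.3930463   0.24736977] [-4.11416910e-03 -3.14121618e+00 -9.40810413e-04]
[362.5981707  168.99119151] None
[255.72905866 166.21964406] [(np.float32(257.6), np.float32(164.1), np.float32(23.4), array([ 0.4395, -0.3921]))]
179 [0.546 0.34  0.065]
181 [0.473 0.341 0.065]
101 [ 0.473 -0.082  0.065]
322 [0.443 0.078 0.065]
110 [ 0.448 -0.593  0.065]
```

Request:
jog_arm(series=[[[0,0.001,-0.03,0,0,0,-0.6],[0,0.001,-0.08,0,0,0,-0.6],[0,0.001,-0.13,0,0,0,-0.6],[0,0.001,-0.17,0,0,0,-0.6],[0,0.001,-0.19,0,0,0,-0.6],[0,0.001,-0.195,0,0,0,-0.6],[0,0.001,-0.195,0,0,0,-0.5],[0,0.001,-0.195,0,0,0,-0.3]]])

```text
time_s: 66.0
tcp_pos: [0.4405, -0.3916, 0.0542]
ee_rot: [0.002, 3.14, -0.002]
force: [-0.2, -0.4, 1.0]
gripper_width: 0.649
gripper_force: 0.0
```

Request:
jog_arm(series=[[[0,0,0,0,0,0,-0.2],[0,0,0,0,0,0,0],[0,0,0,0,0,0,1],[0,0,0,0,0,0,1],[0,0,0,0,0,0,1],[0,0,0,0,0,0,1],[0,0,0,0,0,0,1],[0,0,0,0,0,0,1]]])

```text
time_s: 67.0
tcp_pos: [0.4405, -0.3922, 0.0544]
ee_rot: [0.003, 3.14, -0.003]
force: [-0.7, -0.8, 8.3]
gripper_width: 0.561
gripper_force: 60.3
```

Request:
jog_arm(series=[[[0,0,0.02,0,0,0,1],[0,0,0.06,0,0,0,1],[0,0,0.11,0,0,0,1],[0,0.02,0.16,0,0,0,1],[0.01,0.06,0.19,0,0,0,1],[0.02,0.11,0.2,0,0,0,1],[0.03,0.16,0.2,0,0,0,1],[0.0325,0.21,0.2,0,0,0,1]]])

```text
time_s: 68.0
tcp_pos: [0.4725, -0.1798, 0.253]
ee_rot: [0.003, 3.141, 0.0]
force: [0.9, -0.4, -2.6]
gripper_width: 0.556
gripper_force: 62.8
```

Request:
jog_arm(series=[[[0,0.05,0,0,0,0,1],[0,0.1,0,0,0,0,1],[0,0.15,0,0,0,0,1],[0,0.2,0,0,0,0,1],[0,0.25,0,0,0,0,1],[0,0.3,0,0,0,0,1],[0,0.35,0,0,0,0,1],[0,0.4,0,0,0,0,1]]])

```text
time_s: 69.0
tcp_pos: [0.4719, 0.2202, 0.253]
ee_rot: [0.003, 3.142, 0.0]
force: [0.1, -0.2, -3.0]
gripper_width: 0.557
gripper_force: 62.8
```

Request:
jog_arm(series=[[[0,0.03,0,0,0,0,1],[0,0.046,0,0,0,0,1],[0,0.046,-0.01,0,0,0,1],[0,0.046,-0.04,0,0,0,1],[0,0.046,-0.08,0,0,0,1],[0,0.046,-0.1,0,0,0,1],[0,0.046,-0.1,0,0,0,1],[0,0.046,-0.1,0,0,0,1]]])

```text
time_s: 70.0
tcp_pos: [0.4729, 0.264, 0.1537]
ee_rot: [0.004, 3.141, 0.0]
force: [0.2, 0.7, -1.7]
gripper_width: 0.557
gripper_force: 62.8
```

```bash
python3 - <<'E'
from h import *
print(env.get_state()["tcp_pos"])
C,im=snap("wrist","w14.png")
im=im[:,:,::-1].copy()
for p in [(.546,.3387),(.473,.3387)]: print(proj(C,[*p,.075]),ray(C,proj(C,[*p,.075]),.07),fuse(C,im,p))
E
```

```text
[0.47291274 0.26401569 0.15370307]
[350.53845562 282.13959094] [0.54937035 0.34036821 0.07      ] [(np.float32(353.6), np.float32(283.4), np.float32(28.1), array([0.5505, 0.343 ]))]
[359.04142584 195.64207519] [0.47472819 0.34036821 0.07      ] [(np.float32(357.9), np.float32(190.9), np.float32(36.0), array([0.471 , 0.3392]))]
```

Request:
jog_arm(series=[[[0,0,-0.02,0,0,0,1],[0,0,-0.04,0,0,0,1],[0,0,-0.06,0,0,0,1],[0,0,-0.075,0,0,0,1],[0,0,-0.085,0,0,0,1],[0,0,-0.09,0,0,0,1],[0,0,-0.091,0,0,0,1],[0,0,-0.091,0,0,0,1]]])

```text
time_s: 71.05
tcp_pos: [0.4726, 0.2647, 0.0623]
ee_rot: [0.003, 3.141, 0.0]
force: [-0.5, -0.3, -2.2]
gripper_width: 0.551
gripper_force: 62.8
```

Request:
jog_arm(series=[[[0,0,-0.0005,0,0,0,1],[0,0,-0.001,0,0,0,1],[0,0,-0.0015,0,0,0,1],[0,0,-0.002,0,0,0,1],[0,0,-0.0025,0,0,0,1],[0,0,-0.003,0,0,0,1],[0,0,-0.0035,0,0,0,1],[0,0,-0.0035,0,0,0,1]]])

```text
time_s: 72.05
tcp_pos: [0.4728, 0.2646, 0.0594]
ee_rot: [0.003, 3.14, 0.0]
force: [-1.9, -2.5, 9.8]
gripper_width: 0.559
gripper_force: 64.1
```

Seated. I'll release with a small opening, back off and check.

Request:
jog_arm(series=[[[0,0,0,0,0,0,-0.1],[0,0,0,0,0,0,-0.2],[0,0,0,0,0,0,-0.3],[0,0,0,0,0,0,-0.35],[0,0,0,0,0,0,-0.35],[0,0,0.02,0,0,0,-0.35],[0,0,0.06,0,0,0,-0.35],[0,0,0.11,0,0,0,-0.35]]])

```text
time_s: 73.05
tcp_pos: [0.4719, 0.2645, 0.1688]
ee_rot: [-0.003, -3.14, 0.001]
force: [0.7, -0.4, 0.5]
gripper_width: 0.671
gripper_force: 0.0
```

Request:
jog_arm(series=[[[0,-0.01,0.05,0,0,0,-0.35],[0,-0.05,0.09,0,0,0,-0.35],[0,-0.09,0.12,0,0,0,-0.35],[0,-0.12,0.13,0,0,0,-0.35],[0,-0.15,0.13,0,0,0,-0.35],[0,-0.15,0.13,0,0,0,-0.35],[0,-0.15,0.13,0,0,0,-0.35],[0,-0.15,0.13,0,0,0,-0.35]]])

```text
time_s: 74.05
tcp_pos: [0.4724, 0.1154, 0.2982]
ee_rot: [-0.001, -3.141, -0.0]
force: [-0.3, -0.4, -0.2]
gripper_width: 0.674
gripper_force: 0.0
```

```bash
python3 chk.py w15.png; python3 - <<'E'
import cv2,numpy as np
b=cv2.imread("pics/tw15.png")[80:290,130:440]; a=cv2.imread("pics/w15.png")
cv2.imwrite("pics/fin.png",np.vstack([cv2.resize(a[:310],(480,290)),cv2.resize(b,(480,310))]))
E
```

```text
74.05 [0.47235806 0.11535012 0.29819165] [-1.17151600e-03 -3.14122925e+00 -1.50591427e-04]
[-92.1162905  131.43353452] [(np.float32(225.9), np.float32(135.1), np.float32(19.2), array([0.4497, 0.0798])), (np.float32(387.4), np.float32(153.4), np.float32(19.7), array([0.4713, 0.2682])), (np.float32(450.4), np.float32(155.9), np.float32(19.4), array([0.4744, 0.3424]))]
[-188.93832105  128.66810837] [(np.float32(225.9), np.float32(135.1), np.float32(19.2), array([0.4497, 0.0798]))]
266 [0.505 0.346 0.065]
102 [ 0.473 -0.081  0.065]
```

View pics/fin.png

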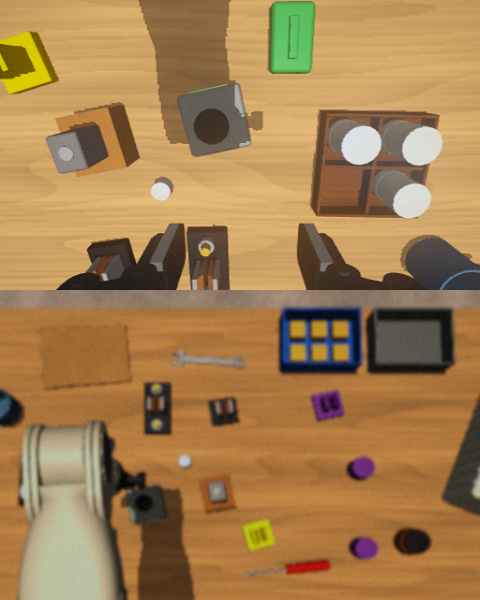

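All three fuses stand in their own cells. The gauge is in its stand, the plunger is clear, and no white fuse is left on the bench.

```bash
python3 -c "
from plant import env
print(env.finish_job())"
```

```text
the job is handed in; nothing more can be done
None
```

The job is handed in, with no verdict returned: the gauge stood fully down in the long and then the short holder with the plunger pressed to its stop each time, it is back in its stand, and all three fuses are upright in separate crate cells.

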